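# Fit the crank and wind the flask press down

### The job

Fit the loose crank onto the square shaft end on top of the flask press, all the way down, and wind it clockwise (seen from above) until the sprung pad presses firmly on the flask, with its springs squeezed about half-way. Leave the crank seated on the shaft and the flask in the middle of the press.

Things in the scene. Friction and masses are not known exactly. Their poses are not given: they have to be found in the camera images.
- crank_hub (a point): Centre of the 30x30x30 mm hub block of the loose steel crank (0.25 kg), 15 mm above its underside. A square 14x14 mm hole runs down through it, sides parallel to the hub's. A flat arm, 18 mm wide, 10 mm thick, level with the underside, leaves along this frame's +x to the upright grip, 50 mm from the hub's axis. The crank lies flat, right way up (z up), on the right of the worktop.
- crank_grip (a point): Middle of the crank's upright black grip: a cylinder 22 mm across and 62 mm long (31 mm above and below this point) that spins freely on its pin, so a gripper of fixed heading can hold it while the crank turns. It is 50 mm from the hub's axis along the crank's +x and 43 mm above the crank's underside.
- shaft_seat (a point): On the press's vertical screw axis, top of the 28 mm round collar, 138 mm above the worktop, where the crank's underside rests when fully down. A 12x12 mm square shaft, sides along this frame's x and y (it turns with the shaft, z up), rises 22 mm from here, then a 6 mm dome. Any of four quarter turns fits. The grey bridge (36x146 mm) lies 8 mm below, its two nuts 5 mm below.
- press_screw (a joint): Turn of the screw, rad, growing clockwise seen from above; it starts between 2 and 5. One turn (6.28) lowers the plate and its pad 10 mm; the pad meets the flask at about 12.6, the screw stops at 18.2. The shaft stays at one height, takes about 0.09 to 0.15 N m to turn and stays where it is left.
- press_pad (a joint): How far the springs of the pad are squeezed, in m: 0 while the pad hangs free over the flask, up to 0.009 at the screw's stop. Half-way is about 0.0045.
- flask_mid (a point): Middle of the loose round brass flask (two halves with a flange, 74 mm across the flange, 42 mm high) that stands on the press's base under the pad; 21 mm above its underside. It is already in place, on the screw's axis.
- capsule_mixer: A fixed cream-coloured tall machine, 310x257x335 mm, standing between the crank and the press towards the back, origin at its underside's centre. Carry the crank round in front of it.
Not all that is in view belongs to the job. What is meant by the part that bears flask_mid is not orange, and is the larger of those in its own colour.

How it is judged:
By the outcome, as a careful person would: the job done as asked, in the order asked, and still so for the second after the job is handed in, with the robot touching nothing.
It also fails if it takes over 72 s, if anything falls off the work surface, if the arm or the gripper's body presses on something with over 40 N, if the wrist force passes 120 N, or if a joint passes its speed limit or range.

### The arm

A 6-joint arm with a two-finger parallel gripper is mounted at the origin on a cart in front of the work surface, level with it; the furniture and walls round the work are solid. World frame = base frame: x ahead of the robot, y to its left, z up, the work surface at z = 0. Lengths are in m, angles in rad, forces in N, time in s.
With the tool pointing down it reaches from about 0.325 to 0.775 m from the base axis. Payload 5.5 kg.
Tool frame: the origin (TCP) lies at the centre of the arm's flange, where the gripper is bolted on; the fingertips stand 173 mm ahead of it and the grasp point (between the pads) lies 155 mm ahead of it; z points along the fingers, y is the direction in which the jaws open and shut (so a half turn about z gives the same grasp; the last joint's range is limited). The gripper opens to 85 mm and grips with 20 to 120 N. Pads are 22 mm wide; open, the fingers measure 114 mm over their backs; the gripper's body (76 mm by 85 mm) begins 54 mm behind the grasp point. The pads swing forward as they close: fully open they stand 13 mm farther back than shut.
Start: joints at [1.163, 0.091, 1.231, -0, 1.82, -0.057], TCP at [0.206, 0.563, 0.405] pointing down, gripper open.
Joint ranges: [-2.87, 2.87], [-0.86, 2.18], [0.17, 2.46], [-1.51, 4.65], [0.06, 2.69], [-2.65, 2.65]. Speed limits (rad/s): [2.57, 2.57, 3.01, 3.14, 3.14, 3.14].

### API

Orientations are given as a rotation vector (axis times angle).
In Python, from workcell import get_state, capture, camera_params, order gives the robot as it stands.
- The arm moves only by the tool arm_command, never from a script. Its argument "targets" is a list of rows, each an object of numbers: "gripper": the closure, from 0 (fully open) to 1 (shut); "tx", "ty", "tz": the shift along the tool's x, y, z in mm; "ax", "ay", "az": the turn, a rotation vector about the tool's x, y, z in degrees. A call has 1 to 8 rows; each row shifts and turns the commanded pose from where the row before left it, along the tool's axes as they then stand; what a row does not reach is not made up. A row lasts 1/12 s, in which the tool goes at most 41.7 mm and 7.16 degrees, less where a joint would pass 70% of its speed; a pose out of reach is approached as far as the arm can. A call with a gripper value outside its range is refused whole. The fingers move at their own pace and stop on an object; "grip_force" is the grip in N (left out, the last holds). Time passes only in rows, so rows that do not move let the fingers close. It gives the time, the measured TCP pose, the force and the opening at its end, in the units of the state.
- get_state(): the state, without advancing time (a new reading comes with each control period).
- capture(name): name is "side" or "top" or "wrist"; returns (picture, depth): 384x512x3 uint8, blue, green, red; 384x512 float32, m along the optical axis (not along the pixel's ray), 0 where there is no reading.
- camera_params(name): a dict with "vfov" (degrees; the focal length in pixels is half the picture's height over the tangent of half this angle, whatever the lens; pixels are square), "cx", "cy" (the principal point, pixels), "rvec" (rotation vector, rad) and "tvec" (3), from world to camera coordinates, as OpenCV has them; the wrist camera has in their place "mount" (4x4, takes a point from camera to tool coordinates, whose origin is the TCP and whose axes are the flange's). Camera axes: x right, y down, z forward; pixel columns grow to the right and rows downward; lengths in m; the calibration is good to about 2 mm. A picture is of the moment at which its call begins: read the wrist's pose just before it. camera_params takes no time and is no camera call.
- order.job_done(): hands the job in, once; it reports no verdict.
The state is a dict: "clock": time; "qpos": joint angles; "joint_vel": joint speeds; "tau": joint torques, N m; "position": TCP position; "ee_rot": TCP orientation; "force": force on the tool from outside, world axes, zero at the start; "ft_torque": the same for the moment, N m; "gripper_width": finger opening in m.
Only numpy, scipy, OpenCV 4.12 (cv2) and the standard library are available. Lean on these libraries where they do the work, as an engineer would, in place of code of your own. Each camera call takes 0.05 s, during which the arm holds its last target.

## Working session

There is one attempt and no reset: what is moved stays moved. The work goes in short steps, Python scripts to look and compute and a tool call to move; the robot and the scene stay as the last step left them, time stands still between calls to the robot, and variables do not carry over. Pictures are saved under pics/ and viewed, and the job is handed in when it is done.

Besides the shell and the picture viewer there is one more tool, called as name(argument=value, ...), one argument or row to a line, values as JSON. arm_command: Moves the arm, as the interface text tells. Its arguments: {"type":"object","properties":{"targets":{"type":"array","items":{"type":"object","properties":{"gripper":{"type":"number"},"tx":{"type":"number"},"ty":{"type":"number"},"tz":{"type":"number"},"ax":{"type":"number"},"ay":{"type":"number"},"az":{"type":"number"}}}},"grip_force":{"type":"number"}},"required":["targets"]}

```bash
ls; mkdir -p pics
cat > h.py <<'E'
import numpy as np, cv2
from scipy.spatial.transform import Rotation as R
from workcell import get_state, capture, camera_params, order
def cam(name, st=None):
    p=camera_params(name); f=192/np.tan(np.radians(p['vfov'])/2)
    K=np.array([[f,0,p['cx']],[0,f,p['cy']],[0,0,1]])
    if 'mount' in p:
        st=st or get_state(); T=np.eye(4); T[:3,:3]=R.from_rotvec(st['ee_rot']).as_matrix(); T[:3,3]=st['position']
        return K,T@np.array(p['mount'])
    W=np.eye(4); W[:3,:3]=R.from_rotvec(np.ravel(p['rvec'])).as_matrix(); W[:3,3]=np.ravel(p['tvec'])
    return K,np.linalg.inv(W)
def shot(name,tag):
    st=get_state(); K,T=cam(name,st); im,d=capture(name)
    cv2.imwrite(f'pics/{tag}.png',im); np.savez(f'pics/{tag}.npz',im=im,d=d,K=K,T=T); return im,d,K,T
def load(tag):
    z=np.load(f'pics/{tag}.npz'); return z['im'],z['d'],z['K'],z['T']
def pts(d,K,T):
    v,u=np.mgrid[:d.shape[0],:d.shape[1]]
    P=np.stack([(u-K[0,2])/K[0,0]*d,(v-K[1,2])/K[1,1]*d,d],-1)
    W=P@T[:3,:3].T+T[:3,3]; W[d==0]=np.nan; return W
def ray(u,v,K,T,z):
    r=T[:3,:3]@np.array([(u-K[0,2])/K[0,0],(v-K[1,2])/K[1,1],1]); o=T[:3,3]
    return o+r*(z-o[2])/r[2]
def proj(p,K,T):
    c=T[:3,:3].T@(np.array(p)-T[:3,3]); return K[0,0]*c[0]/c[2]+K[0,2],K[1,1]*c[1]/c[2]+K[1,2]
E
python3 - <<'E'
from h import *
print(get_state())
for n in ('side','top','wrist'):
    p=camera_params(n); print({k:np.round(v,4) if not isinstance(v,str) else v for k,v in p.items()})
    im,d,K,T=shot(n,n+'0'); print(T.round(3), (d==0).mean())
E
```

```text
pics
{'clock': 0.0, 'qpos': array([ 1.16325836e+00,  9.18626306e-02,  1.23190496e+00, -2.74833953e-05,
        1.81980244e+00, -5.66882771e-02]), 'joint_vel': array([-6.52647422e-04, -2.64133706e-03,  2.01638172e-03,  7.75408939e-04,
       -4.07019199e-05,  8.52644111e-04]), 'tau': array([-5.19902496e-04, -4.58724511e+01, -4.18027782e+01, -2.39427563e-04,
        1.13898740e-02, -8.44455940e-06]), 'position': array([0.2062378 , 0.5634976 , 0.40353751]), 'ee_rot': array([-5.48226411e-01, -3.09295136e+00,  3.03196122e-03]), 'force': array([0.3456938 , 0.30236199, 0.57769558]), 'ft_torque': array([ 0.04842445, -0.02082951, -0.02161864]), 'gripper_width': 0.08578681045583346}
{'vfov': np.float64(57.4188), 'cx': np.float64(258.5962), 'cy': np.float64(192.9797), 'rvec': array([ 0.2289, -2.6193,  1.5916]), 'tvec': array([0.5447, 0.0646, 1.0064])}
[[-0.987 -0.092  0.135  0.407]
 [-0.162  0.453 -0.877  0.941]
 [ 0.019 -0.887 -0.462  0.512]
 [ 0.     0.     0.     1.   ]] 0.004053751627604167
{'vfov': np.float64(55.9313), 'cx': np.float64(254.984), 'cy': np.float64(192.6944), 'rvec': array([ 2.1244, -2.1341,  0.1663]), 'tvec': array([0.169 , 0.5394, 1.1959])}
[[-0.004 -0.986  0.166  0.334]
 [-1.     0.005  0.011  0.153]
 [-0.011 -0.166 -0.986  1.271]
 [ 0.     0.     0.     1.   ]] 0.0040740966796875
{'vfov': np.float64(64.0355), 'cx': np.float64(250.6201), 'cy': np.float64(194.1111), 'mount': array([[-1.000e-03, -9.563e-01, -2.924e-01,  7.470e-02],
       [ 1.000e+00, -1.100e-03,  2.000e-04,  0.000e+00],
       [-5.000e-04, -2.924e-01,  9.563e-01,  2.910e-02],
       [ 0.000e+00,  0.000e+00,  0.000e+00,  1.000e+00]])}
[[ 0.345  0.898  0.274  0.136]
 [ 0.939 -0.329 -0.102  0.589]
 [-0.001  0.292 -0.956  0.375]
 [ 0.     0.     0.     1.   ]] 0.0041046142578125
```

View pics/side0.png

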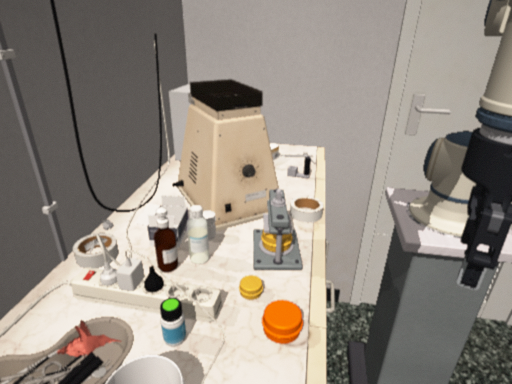

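View pics/top0.png

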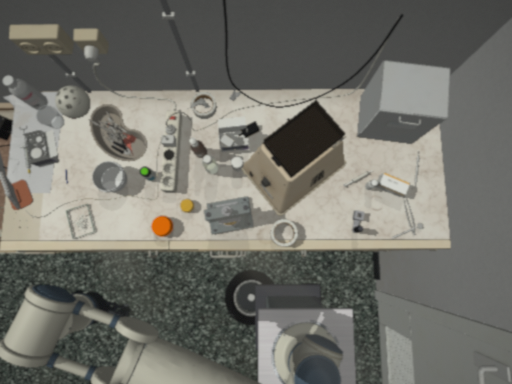

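View pics/wrist0.png

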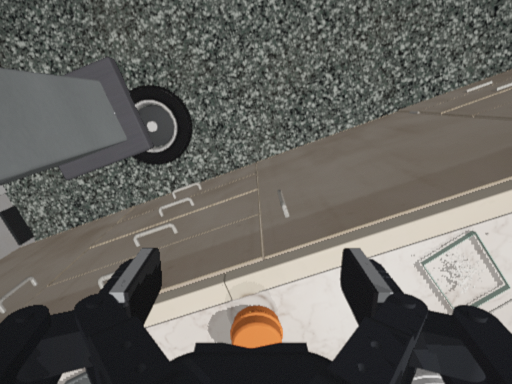

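Run:
```python
from h import *
im,d,K,T=load('top0'); W=pts(d,K,T)
a=cv2.resize(im[185:250,190:270],None,fx=7,fy=7,interpolation=cv2.INTER_CUBIC)
b=cv2.resize(im[190:250,330:430],None,fx=7,fy=7,interpolation=cv2.INTER_CUBIC)
cv2.imwrite('pics/tz1.png',a);cv2.imwrite('pics/tz2.png',b)
for u,v in [(358,220),(357,214),(357,229),(230,215),(222,215),(240,213),(209,232),(285,233),(186,205),(232,208),(358,190),(320,200)]: print(u,v,W[v,u].round(3))
# heightmap stats near crank
for nm,(u0,u1,v0,v1) in dict(crank=(345,372,205,236),press=(200,262,192,240)).items():
    w=W[v0:v1,u0:u1].reshape(-1,3); 
    for lo,hi in [(0.005,.02),(.02,.04),(.04,.06),(.06,.08),(.08,.1),(.1,.115),(.115,.128),(.128,.134),(.134,.145),(.145,.155),(.155,.18)]:
        m=(w[:,2]>lo)&(w[:,2]<hi)
        if m.sum(): print(nm,lo,hi,m.sum(),w[m].mean(0).round(3),w[m].min(0).round(3),w[m].max(0).round(3))
```

```text
358 220 [ 0.448 -0.192  0.008]
357 214 [ 0.47  -0.191  0.001]
357 229 [ 0.413 -0.169  0.073]
230 215 [0.455 0.245 0.129]
222 215 [0.455 0.271 0.13 ]
240 213 [0.461 0.213 0.13 ]
209 232 [ 0.409  0.329 -0.002]
285 233 [ 0.405  0.063 -0.002]
186 205 [0.5   0.405 0.035]
232 208 [0.477 0.239 0.129]
358 190 [ 0.556 -0.2   -0.002]
320 200 [ 0.52  -0.063  0.003]
crank 0.005 0.02 84 [ 0.445 -0.183  0.01 ] [ 0.399 -0.236  0.005] [ 0.501 -0.148  0.019]
crank 0.02 0.04 86 [ 0.459 -0.185  0.029] [ 0.405 -0.205  0.022] [ 0.481 -0.167  0.038]
crank 0.04 0.06 10 [ 0.414 -0.169  0.05 ] [ 0.407 -0.173  0.041] [ 0.424 -0.167  0.059]
crank 0.06 0.08 36 [ 0.415 -0.175  0.074] [ 0.406 -0.186  0.061] [ 0.426 -0.166  0.079]
crank 0.08 0.1 2 [ 0.42  -0.176  0.081] [ 0.419 -0.177  0.08 ] [ 0.422 -0.174  0.082]
press 0.005 0.02 651 [0.46  0.252 0.014] [0.384 0.146 0.005] [0.55  0.362 0.02 ]
press 0.02 0.04 19 [0.453 0.237 0.025] [0.415 0.146 0.02 ] [0.546 0.305 0.04 ]
press 0.04 0.06 20 [0.437 0.253 0.049] [0.433 0.238 0.041] [0.443 0.269 0.059]
press 0.06 0.08 35 [0.464 0.257 0.078] [0.434 0.22  0.062] [0.501 0.293 0.08 ]
press 0.08 0.1 102 [0.46  0.255 0.084] [0.433 0.196 0.08 ] [0.506 0.316 0.1  ]
press 0.1 0.115 71 [0.451 0.254 0.103] [0.438 0.189 0.1  ] [0.5   0.322 0.109]
press 0.115 0.128 112 [0.466 0.257 0.126] [0.44  0.185 0.115] [0.494 0.332 0.128]
press 0.128 0.134 325 [0.469 0.258 0.131] [0.439 0.185 0.128] [0.496 0.331 0.134]
press 0.134 0.145 74 [0.468 0.255 0.137] [0.448 0.194 0.134] [0.489 0.321 0.144]
press 0.145 0.155 1 [0.474 0.253 0.152] [0.474 0.253 0.152] [0.474 0.253 0.152]
press 0.155 0.18 16 [0.468 0.257 0.163] [0.464 0.252 0.157] [0.474 0.265 0.168]
```

View pics/tz1.png

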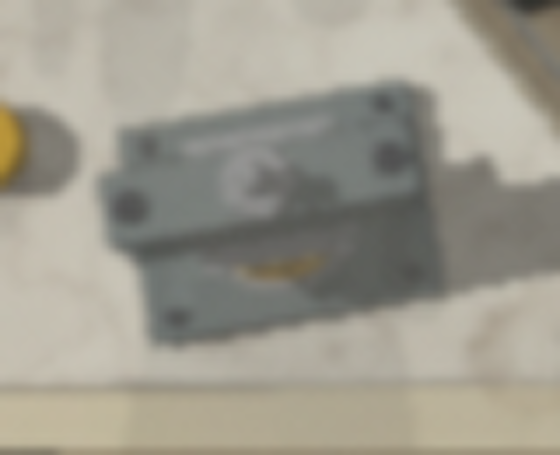

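View pics/tz2.png

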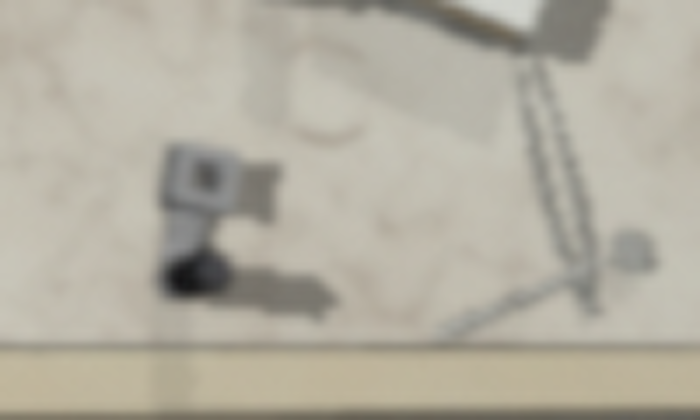

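arm_command(
  targets=[
    {"tx": -29.3, "ty": -16.4},
    {"tx": -29.3, "ty": -16.4},
    {"tx": -29.3, "ty": -16.4},
    {"tx": -29.3, "ty": -16.4},
    {"tx": -29.3, "ty": -16.4},
    {"tx": -29.3, "ty": -16.4},
    {"tx": -29.3, "ty": -16.4},
    {"tx": -29.3, "ty": -16.4},
  ],
)

```text
validation failed for argument at $.ta...
```

arm_command(
  targets=[
    {"tx": -29.3, "ty": -16.4},
    {"tx": -29.3, "ty": -16.4},
    {"tx": -29.3, "ty": -16.4},
    {"tx": -29.3, "ty": -16.4},
    {"tx": 0},
    {"tx": 0},
  ],
)

```text
validation failed for argument at $.ta...
```

Run:
```python
from h import *
s=get_state();print(s['clock'],s['position'],s['ee_rot'],s['joint_vel'].round(3),s['qpos'].round(2))
im,d,K,T=shot('wrist','w1')
cv2.imwrite('pics/w1z.png',cv2.resize(im[80:330,100:420],None,fx=2.4,fy=2.4,interpolation=cv2.INTER_CUBIC))
```

```text
0.15 [0.2062143  0.56351763 0.40374411] [-5.48102270e-01 -3.09304060e+00  2.48762379e-03] [-0.    -0.001 -0.004  0.001  0.001 -0.001] [ 1.16  0.09  1.23 -0.    1.82 -0.06]
```

View pics/w1z.png

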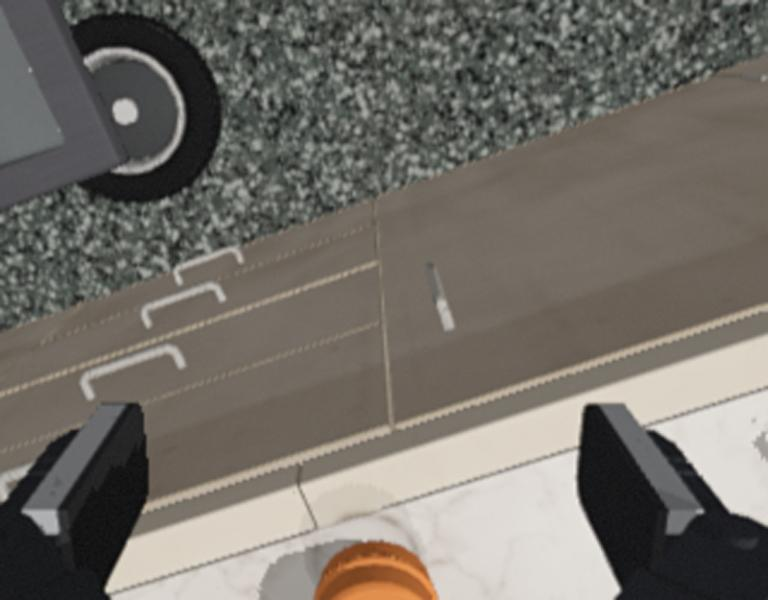

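The move was refused before it ran: the picture still shows the start view. I'll send full rows.

arm_command(
  targets=[
    {"gripper": 0, "tx": -29.3, "ty": -16.4, "tz": 0, "ax": 0, "ay": 0, "az": 0},
    {"gripper": 0, "tx": -29.3, "ty": -16.4, "tz": 0, "ax": 0, "ay": 0, "az": 0},
    {"gripper": 0, "tx": -29.3, "ty": -16.4, "tz": 0, "ax": 0, "ay": 0, "az": 0},
    {"gripper": 0, "tx": -29.3, "ty": -16.4, "tz": 0, "ax": 0, "ay": 0, "az": 0},
    {"gripper": 0, "tx": -29.3, "ty": -16.4, "tz": 0, "ax": 0, "ay": 0, "az": 0},
    {"gripper": 0, "tx": -29.3, "ty": -16.4, "tz": 0, "ax": 0, "ay": 0, "az": 0},
    {"gripper": 0, "tx": -29.3, "ty": -16.4, "tz": 0, "ax": 0, "ay": 0, "az": 0},
    {"gripper": 0, "tx": -29.3, "ty": -16.4, "tz": 0, "ax": 0, "ay": 0, "az": 0},
  ],
)

```text
clock: 0.87
position: [0.382, 0.3583, 0.4046]
ee_rot: [-0.548, -3.093, -0.0]
force: [0.4, 0.1, 0.2]
gripper_width: 0.086
```

arm_command(
  targets=[
    {"gripper": 0, "tx": -29.3, "ty": -16.4, "tz": 0, "ax": 0, "ay": 0, "az": 0},
    {"gripper": 0, "tx": -29.3, "ty": -16.4, "tz": 0, "ax": 0, "ay": 0, "az": 0},
    {"gripper": 0, "tx": -29.3, "ty": -16.4, "tz": 0, "ax": 0, "ay": 0, "az": 0},
    {"gripper": 0, "tx": -29.3, "ty": -16.4, "tz": 0, "ax": 0, "ay": 0, "az": 0},
    {"gripper": 0, "tx": 0, "ty": 0, "tz": 0, "ax": 0, "ay": 0, "az": 0},
    {"gripper": 0, "tx": 0, "ty": 0, "tz": 0, "ax": 0, "ay": 0, "az": 0},
  ],
)

```text
clock: 1.37
position: [0.4697, 0.2565, 0.4042]
ee_rot: [-0.553, -3.092, 0.001]
force: [-0.6, -0.0, -0.0]
gripper_width: 0.0855
```

Run:
```python
from h import *
s=get_state();print(s['clock'],s['position'],s['ee_rot'],s['joint_vel'].round(3),s['qpos'].round(2))
im,d,K,T=shot('wrist','w1')
cv2.imwrite('pics/w1z.png',cv2.resize(im[80:330,100:420],None,fx=2.4,fy=2.4,interpolation=cv2.INTER_CUBIC))
print(proj((.468,.257,.164),K,T))
```

```text
1.3667 [0.46967198 0.25649702 0.40420375] [-5.53319554e-01 -3.09165221e+00  6.75715435e-04] [ 0.048 -0.01   0.002  0.014  0.005  0.012] [ 0.44 -0.08  1.41  0.    1.82 -0.78]
(np.float64(250.60661852975872), np.float64(205.3853044821958))
```

View pics/w1z.png

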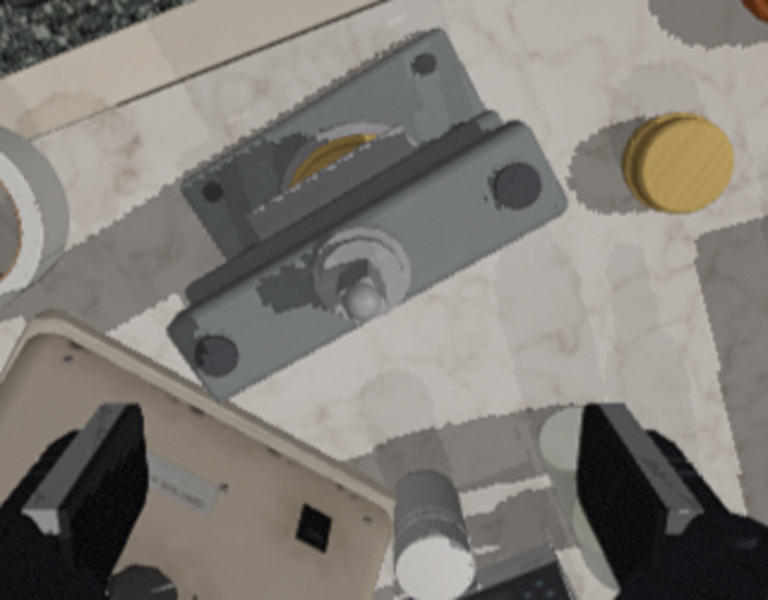

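Run:
```python
from h import *
im,d,K,T=load('w1'); W=pts(d,K,T)
cv2.imwrite('pics/w1c.png',cv2.resize(im[165:225,215:295],None,fx=9,fy=9,interpolation=cv2.INTER_CUBIC))
im2,d2,K2,T2=load('top0'); W2=pts(d2,K2,T2)
# mixer: points near, z>0.1, y<0.2, x>0.4
A=np.concatenate([W.reshape(-1,3),W2.reshape(-1,3)])
a=A[np.isfinite(A).all(1)]
m=(a[:,2]>.03)&(a[:,2]<.40)&(a[:,1]<.18)&(a[:,1]>-.15)&(a[:,0]>.42)&(a[:,0]<0.8)
b=a[m]
for lo in np.arange(.03,.36,.04):
    c=b[(b[:,2]>lo)&(b[:,2]<lo+.04)]
    if len(c): i=c[:,0].argmin(); j=c[:,1].argmax(); k=np.hypot(c[:,0]-.468,c[:,1]-.257).argmin(); print(round(lo,2),len(c),c[i].round(3),c[j].round(3),c[k].round(3))
# tape
t=a[(a[:,2]>.02)&(a[:,2]<.1)&(a[:,1]<.12)&(a[:,1]>0)&(a[:,0]<.46)&(a[:,0]>.36)]; print('tape',t.min(0),t.max(0))
# shaft fine
w=W[165:225,215:295].reshape(-1,3); 
for lo,hi in [(.128,.134),(.136,.142),(.15,.157),(.157,.163),(.163,.17)]:
    c=w[(w[:,2]>lo)&(w[:,2]<hi)&(np.hypot(w[:,0]-.468,w[:,1]-.257)<.02)]; print(lo,len(c),c.mean(0).round(4) if len(c) else '')
print(w[np.hypot(w[:,0]-.468,w[:,1]-.257)<.02][:,2].max())
```

```text
0.03 4329 [0.42  0.109 0.036] [0.597 0.18  0.054] [0.545 0.142 0.032]
0.07 3780 [0.483 0.077 0.07 ] [0.619 0.18  0.109] [0.551 0.139 0.074]
0.11 3097 [0.493 0.077 0.111] [0.621 0.18  0.113] [0.549 0.143 0.14 ]
0.15 1116 [0.503 0.071 0.151] [0.628 0.178 0.151] [0.548 0.14  0.152]
0.19 830 [0.514 0.074 0.192] [0.627 0.168 0.191] [0.576 0.128 0.194]
0.23 510 [0.523 0.071 0.23 ] [0.628 0.158 0.233] [0.574 0.117 0.23 ]
0.27 537 [0.532 0.068 0.273] [0.632 0.149 0.27 ] [0.581 0.113 0.273]
0.31 3230 [0.539 0.067 0.319] [0.637 0.144 0.31 ] [0.583 0.103 0.312]
tape [0.36004325 0.02324598 0.02000128] [0.45084193 0.11665012 0.04145145]
0.128 536 [0.4632 0.259  0.1318]
0.136 516 [0.465  0.258  0.1397]
0.15 54 [0.4643 0.2577 0.1535]
0.157 106 [0.4659 0.2576 0.1609]
0.163 183 [0.4678 0.2567 0.166 ]
0.16921185573045297
```

View pics/w1c.png

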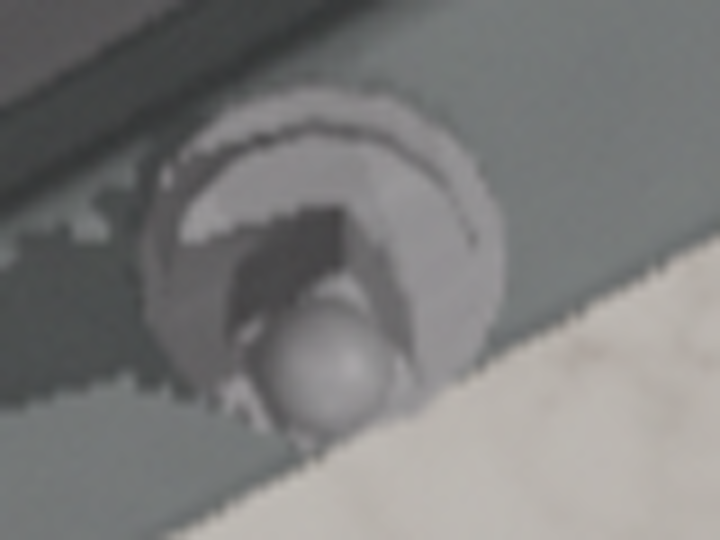

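arm_command(
  targets=[
    {"gripper": 0, "tx": -25, "ty": 0, "tz": 12, "ax": 0, "ay": 0, "az": 0},
    {"gripper": 0, "tx": -25, "ty": 0, "tz": 12, "ax": 0, "ay": 0, "az": 0},
    {"gripper": 0, "tx": -25, "ty": 0, "tz": 12, "ax": 0, "ay": 0, "az": 0},
    {"gripper": 0, "tx": 0, "ty": 0, "tz": 0, "ax": 0, "ay": 0, "az": 0},
    {"gripper": 0, "tx": 0, "ty": 0, "tz": 0, "ax": 0, "ay": 0, "az": 0},
    {"gripper": 0, "tx": 0, "ty": 0, "tz": 0, "ax": 0, "ay": 0, "az": 0},
  ],
)

```text
clock: 1.92
position: [0.5384, 0.2332, 0.369]
ee_rot: [-0.546, -3.093, -0.001]
force: [-0.1, -0.1, -0.5]
gripper_width: 0.0854
```

Run:
```python
from h import *
s=get_state();print(s['clock'],s['position'],s['ee_rot'],s['joint_vel'].round(3),s['qpos'].round(2))
im,d,K,T=shot('wrist','w2')
u,v=proj((.468,.257,.16),K,T); print(u,v); u=int(u);v=int(v)
cv2.imwrite('pics/w2c.png',cv2.resize(im[v-40:v+40,u-40:u+40],None,fx=7,fy=7,interpolation=cv2.INTER_CUBIC)); print(u-40,v-40)
```

```text
1.9167 [0.53840715 0.23318015 0.369     ] [-5.45891496e-01 -3.09329451e+00 -6.29548253e-04] [ 0.005 -0.023 -0.008 -0.003 -0.001 -0.004] [ 0.35  0.05  1.34  0.    1.76 -0.87]
247.26792490744782 101.12381120194776
207 61
```

View pics/w2c.png

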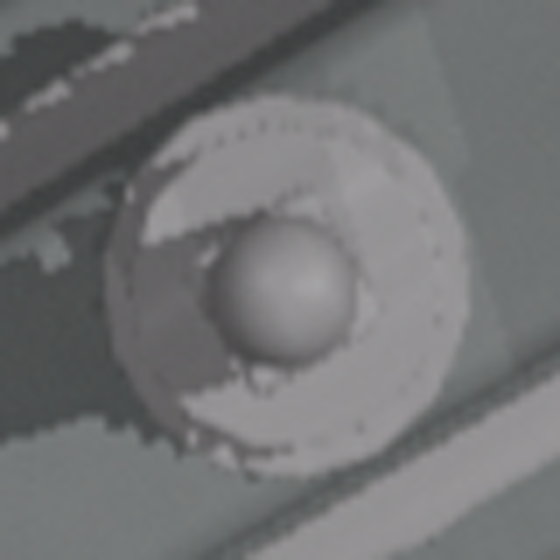

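Run:
```python
from h import *
im,d,K,T=load('w2'); W=pts(d,K,T)
c=[(310,205),(365,295),(262,378),(205,255)]
P=[ray(207+x/7-.43,61+y/7-.43,K,T,.160) for x,y in c]
for p in P: print(p.round(4))
P=np.array(P)[:,:2]; print('ctr',P.mean(0), 'diag',np.linalg.norm(P[0]-P[2]),np.linalg.norm(P[1]-P[3]))
a=[np.degrees(np.arctan2(*(P[i]-P[j])[::-1])) for i,j in((0,2),(1,3))]; print(a,[(x+45)%90 for x in a])
# collar circle fit, dome
for tag,ofs in (('w2',None),('w1',None)):
    im,d,K,T=load(tag); W=pts(d,K,T).reshape(-1,3); r=np.hypot(W[:,0]-.468,W[:,1]-.257)
    c=W[(r<.009)&(W[:,2]>.155)]; 
    # sphere/ellipsoid: top part
    print(tag,'dome max',c[:,2].max(), c[c[:,2]>c[:,2].max()-.003].mean(0))
    cc=W[(r<.02)&(W[:,2]>.1345)&(W[:,2]<.145)]; print('collar',cc.mean(0),cc.min(0),cc.max(0),np.median(cc[:,2]))
    e=W[(r<.07)&(r>.03)&(W[:,2]>.125)&(W[:,2]<.1345)]; h,(w,l),an=cv2.minAreaRect(e[:,:2].astype(np.float32)*1000); print('bridge',h,w,l,an,np.median(e[:,2]))
```

```text
[0.4631 0.2609 0.16  ]
[0.471  0.2627 0.16  ]
[0.4742 0.2527 0.16  ]
[0.4637 0.2518 0.16  ]
ctr [0.46800857 0.25704677] diag 0.01384888822055077 0.013153233807411041
[np.float64(143.61528489269588), np.float64(56.47610453842636)] [np.float64(8.615284892695882), np.float64(11.47610453842637)]
w2 dome max 0.16906984501558123 [0.46864273 0.25658894 0.16708856]
collar [0.46841584 0.25675399 0.13893993] [0.45232619 0.24006397 0.13450193] [0.48522929 0.27301249 0.14189224] 0.1395225640724836
bridge (468.5574951171875, 257.0752258300781) 36.146217346191406 139.78961181640625 10.147997856140137 0.13162960980956387
w1 dome max 0.3186000922705778 [0.45999958 0.26018856 0.31697087]
collar [0.46455942 0.25792711 0.13897137] [0.45189317 0.24021558 0.13450441] [0.48422121 0.27270242 0.14486871] 0.13955924003072767
bridge (468.5090637207031, 257.1273498535156) 36.44850158691406 139.8799591064453 10.049120903015137 0.13162783947405748
```

arm_command(
  targets=[
    {"gripper": 0, "tx": 27.4, "ty": -17.1, "tz": 0, "ax": 0, "ay": 0, "az": 0},
    {"gripper": 0, "tx": 27.4, "ty": -17.1, "tz": 0, "ax": 0, "ay": 0, "az": 0},
    {"gripper": 0, "tx": 27.4, "ty": -17.1, "tz": 0, "ax": 0, "ay": 0, "az": 0},
    {"gripper": 0, "tx": 27.4, "ty": -17.1, "tz": 0, "ax": 0, "ay": 0, "az": 0},
    {"gripper": 0, "tx": 27.4, "ty": -17.1, "tz": 0, "ax": 0, "ay": 0, "az": 0},
    {"gripper": 0, "tx": -12.3, "ty": -33.5, "tz": 0, "ax": 0, "ay": 0, "az": 0},
    {"gripper": 0, "tx": -12.3, "ty": -33.5, "tz": 0, "ax": 0, "ay": 0, "az": 0},
    {"gripper": 0, "tx": -12.3, "ty": -33.5, "tz": 0, "ax": 0, "ay": 0, "az": 0},
  ],
)

```text
clock: 2.63
position: [0.3794, 0.092, 0.3702]
ee_rot: [0.54, 3.091, 0.002]
force: [1.0, -1.0, 0.9]
gripper_width: 0.0853
```

arm_command(
  targets=[
    {"gripper": 0, "tx": -12.3, "ty": -33.5, "tz": 0, "ax": 0, "ay": 0, "az": 0},
    {"gripper": 0, "tx": -12.3, "ty": -33.5, "tz": 0, "ax": 0, "ay": 0, "az": 0},
    {"gripper": 0, "tx": -12.3, "ty": -33.5, "tz": 0, "ax": 0, "ay": 0, "az": 0},
    {"gripper": 0, "tx": -12.3, "ty": -33.5, "tz": 0, "ax": 0, "ay": 0, "az": 0},
  ],
)

```text
clock: 2.97
position: [0.3803, -0.0515, 0.3702]
ee_rot: [0.544, 3.09, 0.0]
force: [0.8, -0.7, 0.8]
gripper_width: 0.0854
```

arm_command(
  targets=[
    {"gripper": 0, "tx": -21.8, "ty": -18.6, "tz": 18, "ax": 0, "ay": 0, "az": 0},
    {"gripper": 0, "tx": -21.8, "ty": -18.6, "tz": 18, "ax": 0, "ay": 0, "az": 0},
    {"gripper": 0, "tx": -21.8, "ty": -18.6, "tz": 18, "ax": 0, "ay": 0, "az": 0},
    {"gripper": 0, "tx": -21.8, "ty": -18.6, "tz": 18, "ax": 0, "ay": 0, "az": 0},
    {"gripper": 0, "tx": -21.8, "ty": -18.6, "tz": 18, "ax": 0, "ay": 0, "az": 0},
    {"gripper": 0, "tx": 0, "ty": 0, "tz": 0, "ax": 0, "ay": 0, "az": 0},
    {"gripper": 0, "tx": 0, "ty": 0, "tz": 0, "ax": 0, "ay": 0, "az": 0},
    {"gripper": 0, "tx": 0, "ty": 0, "tz": 0, "ax": 0, "ay": 0, "az": 0},
  ],
)

```text
clock: 3.63
position: [0.4518, -0.1748, 0.28]
ee_rot: [0.547, 3.092, 0.0]
force: [-0.1, 0.3, 1.1]
gripper_width: 0.0856
```

Run:
```python
from h import *
s=get_state();print(s['clock'],s['position'],s['ee_rot'],s['joint_vel'].round(3),s['qpos'].round(2))
im,d,K,T=shot('wrist','w3')
cv2.imwrite('pics/w3z.png',cv2.resize(im[60:310,100:420],None,fx=2.4,fy=2.4,interpolation=cv2.INTER_CUBIC))
```

```text
3.6333 [ 0.45179089 -0.17483476  0.28001332] [5.46661398e-01 3.09209847e+00 1.96409110e-04] [ 0.01  -0.025 -0.008 -0.    -0.002 -0.002] [-0.44 -0.21  1.74  0.    1.61 -1.66]
```

View pics/w3z.png

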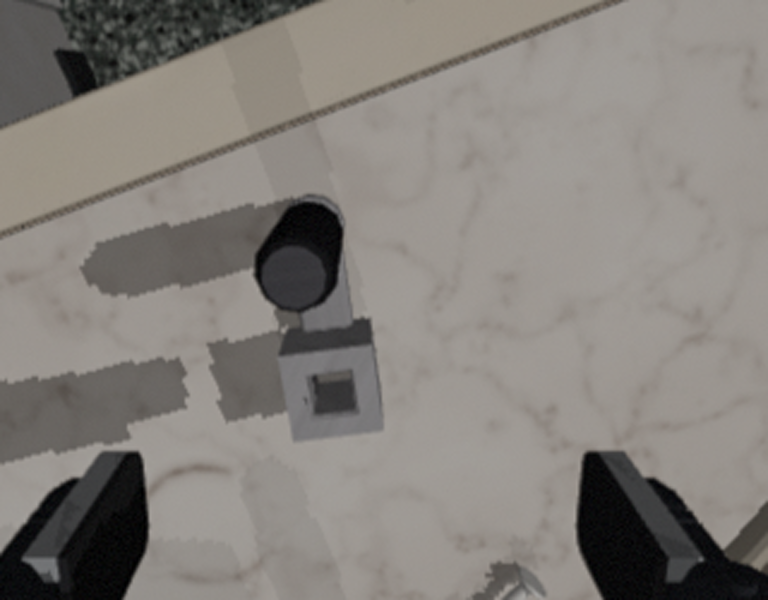

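Run:
```python
from h import *
im,d,K,T=load('w3'); W=pts(d,K,T)
g=lambda x,y:(100+x/2.4-.3,60+y/2.4-.3)
u,v=map(int,g(295,370)); print(W[v,u], W[int(60+430/2.4),int(100+340/2.4)], W[int(60+280/2.4),int(100+295/2.4)])
P=np.array([ray(*g(x,y),K,T,.030) for x,y in [(282,355),(376,346),(384,430),(294,440)]])
print(P.round(4),P.mean(0)); 
for i in range(4): e=P[(i+1)%4]-P[i]; print(np.linalg.norm(e),np.degrees(np.arctan2(e[1],e[0]))%90)
# depth-based: hub top
w=W.reshape(-1,3); c=w[(abs(w[:,2]-.031)<.004)&(abs(w[:,0]-.46)<.04)&(abs(w[:,1]+.185)<.04)]
print(len(c),cv2.minAreaRect(c[:,:2].astype(np.float32)*1000),np.median(c[:,2]))
c=w[(w[:,2]>.069)&(w[:,2]<.09)&(abs(w[:,0]-.42)<.04)&(abs(w[:,1]+.175)<.04)]
print(len(c),cv2.minEnclosingCircle(c[:,:2].astype(np.float32)*1000),np.median(c[:,2]))
c=w[(w[:,2]<.003)&(w[:,2]>-.01)&(abs(w[:,0]-.46)<.04)&(abs(w[:,1]+.185)<.04)];print('table',np.median(c[:,2]))
```

```text
[ 0.45180341 -0.19793465  0.03113134] [ 0.47724283 -0.19204073  0.03084448] [ 0.41559013 -0.17906733  0.07826521]
[[ 0.4468 -0.2     0.03  ]
 [ 0.4543 -0.1709  0.03  ]
 [ 0.4826 -0.1783  0.03  ]
 [ 0.4758 -0.2074  0.03  ]] [ 0.46485968 -0.18917059  0.03      ]
0.02999563794937428 75.65433799607963
0.02925128087485067 75.35528324550594
0.029842602326959573 76.81438717782517
0.029855055402098752 75.6667662845791
1227 ((464.353271484375, -189.9315948486328), (30.018112182617188, 30.76164436340332), 77.75672149658203) 0.0316849602585445
980 ((415.2112731933594, -179.227294921875), 10.909515380859375) 0.07737922396888068
table 0.001427704030377494
```

arm_command(
  targets=[
    {"gripper": 0, "tx": -21.2, "ty": -8.7, "tz": 0, "ax": 0, "ay": 0, "az": -6.5},
    {"gripper": 0, "tx": 0, "ty": 0, "tz": 26, "ax": 0, "ay": 0, "az": 0},
    {"gripper": 0, "tx": 0, "ty": 0, "tz": 26, "ax": 0, "ay": 0, "az": 0},
    {"gripper": 0, "tx": 0, "ty": 0, "tz": 26, "ax": 0, "ay": 0, "az": 0},
    {"gripper": 0, "tx": 0, "ty": 0, "tz": 16, "ax": 0, "ay": 0, "az": 0},
    {"gripper": 0, "tx": 0, "ty": 0, "tz": 10, "ax": 0, "ay": 0, "az": 0},
    {"gripper": 0, "tx": 0, "ty": 0, "tz": 0, "ax": 0, "ay": 0, "az": 0},
    {"gripper": 0, "tx": 0, "ty": 0, "tz": 0, "ax": 0, "ay": 0, "az": 0},
  ],
)

```text
clock: 4.35
position: [0.469, -0.1907, 0.1761]
ee_rot: [0.37, 3.118, -0.001]
force: [-1.2, -0.2, 1.3]
gripper_width: 0.0852
```

arm_command(
  targets=[
    {"gripper": 0.55, "tx": 0, "ty": 0, "tz": 0, "ax": 0, "ay": 0, "az": 0},
    {"gripper": 0.55, "tx": 0, "ty": 0, "tz": 0, "ax": 0, "ay": 0, "az": 0},
    {"gripper": 0.55, "tx": 0, "ty": 0, "tz": 0, "ax": 0, "ay": 0, "az": 0},
    {"gripper": 0.55, "tx": 0, "ty": 0, "tz": 0, "ax": 0, "ay": 0, "az": 0},
    {"gripper": 0.55, "tx": 0, "ty": 0, "tz": 0, "ax": 0, "ay": 0, "az": 0},
  ],
  grip_force=50,
)

```text
clock: 4.77
position: [0.4689, -0.1913, 0.1752]
ee_rot: [0.372, 3.119, -0.0]
force: [-0.1, 1.1, 0.2]
gripper_width: 0.0385
```

Run:
```python
from h import *
s=get_state();print(s['clock'],s['position'],s['ee_rot'],s['force'],s['gripper_width'])
im,d,K,T=shot('wrist','w4')
im2,*_=shot('side','s4')
cv2.imwrite('pics/w4z.png',im)
```

```text
4.7667 [ 0.46887874 -0.1913212   0.17522201] [ 3.72056635e-01  3.11865899e+00 -4.41767635e-04] [-0.07315054  1.1220451   0.17291948] 0.03852829005614844
```

View pics/w4z.png

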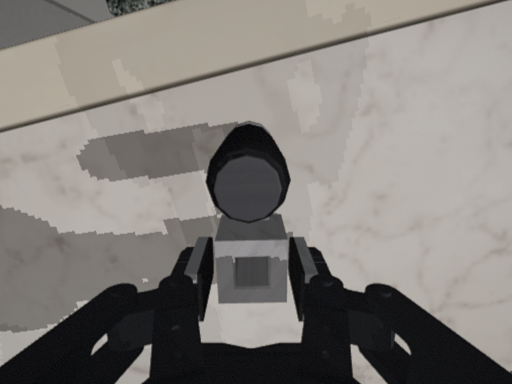

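Hub (218–288, 240–300 px) sits square between the pads. Closing now.

arm_command(
  targets=[
    {"gripper": 1, "tx": 0, "ty": 0, "tz": 0, "ax": 0, "ay": 0, "az": 0},
    {"gripper": 1, "tx": 0, "ty": 0, "tz": 0, "ax": 0, "ay": 0, "az": 0},
    {"gripper": 1, "tx": 0, "ty": 0, "tz": 0, "ax": 0, "ay": 0, "az": 0},
    {"gripper": 1, "tx": 0, "ty": 0, "tz": 0, "ax": 0, "ay": 0, "az": 0},
    {"gripper": 1, "tx": 0, "ty": 0, "tz": -10, "ax": 0, "ay": 0, "az": 0},
    {"gripper": 1, "tx": 0, "ty": 0, "tz": -20, "ax": 0, "ay": 0, "az": 0},
    {"gripper": 1, "tx": 0, "ty": 0, "tz": 0, "ax": 0, "ay": 0, "az": 0},
    {"gripper": 1, "tx": 0, "ty": 0, "tz": 0, "ax": 0, "ay": 0, "az": 0},
  ],
  grip_force=60,
)

```text
clock: 5.53
position: [0.4691, -0.1914, 0.2057]
ee_rot: [0.372, 3.117, -0.001]
force: [1.4, -0.5, -1.7]
gripper_width: 0.0291
```

Run:
```python
from h import *
s=get_state();print(s['clock'],s['position'],s['ee_rot'],s['force'],s['gripper_width'])
im,d,K,T=shot('wrist','w5')
shot('side','s5')
cv2.imwrite('pics/w5z.png',im)
Ti=np.linalg.inv(T)
W=pts(d,K,T)
print(W[190,250],W[250,225],W[300,250])
```

```text
5.5333 [ 0.46908283 -0.1913512   0.2057213 ] [ 3.71677350e-01  3.11722296e+00 -1.17117221e-03] [ 1.38041707 -0.45211844 -1.7115725 ] 0.029099008578901707
[ 0.41593287 -0.17865965  0.10851476] [ 0.45120181 -0.19784383  0.0633329 ] [ 0.47744613 -0.19373297  0.06247352]
```

View pics/w5z.png

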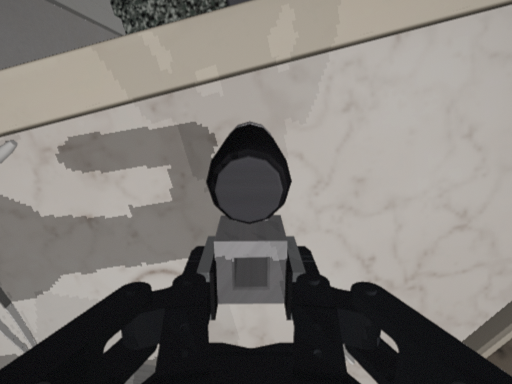

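Run:
```python
from h import *
im,d,K,T=load('w5')
cv2.imwrite('pics/w5c.png',cv2.resize(im[230:315,200:305],None,fx=7,fy=7,interpolation=cv2.INTER_CUBIC))
```

```text
(no output)
```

View pics/w5c.png

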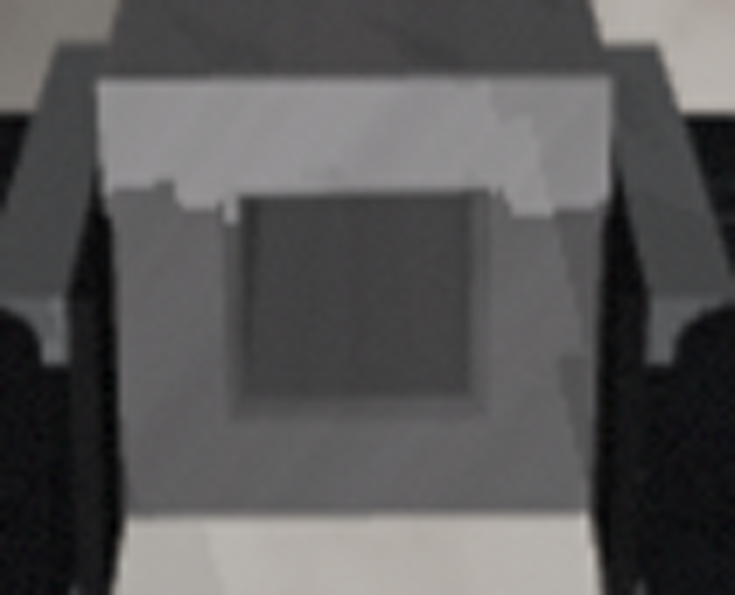

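View pics/s5.png

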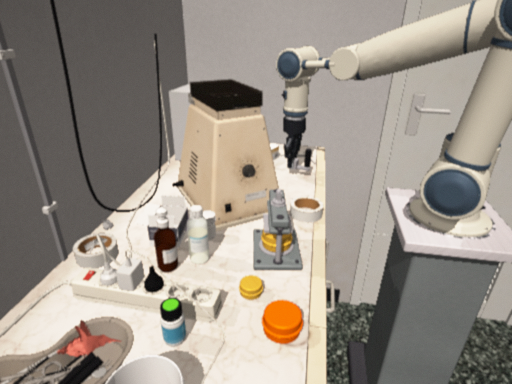

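Run:
```python
from h import *
im,d,K,T=load('w5'); s=get_state()
Rt=R.from_rotvec(s['ee_rot']).as_matrix(); p=s['position']
for z in (.0595,.0605,.062):
    P=np.array([ray(200+x/7-.43,230+y/7-.43,K,T,z) for x,y in [(97,78),(612,75),(592,513),(125,515)]])
    L=(P-p)@Rt; print(z,L.mean(0).round(4),np.linalg.norm(P[1]-P[0]),np.linalg.norm(P[2]-P[1]),np.linalg.norm(P[2]-P[3]))
P=np.array([ray(200+x/7-.43,230+y/7-.43,K,T,.0605) for x,y in [(225,195),(492,190),(492,408),(232,414)]]);print(((P-p)@Rt).mean(0))
im,d,K,T=load('w2')
# check the shaft in TCP frame of w2
```

```text
0.0595 [ 0.0021 -0.0003  0.1443] 0.030744886097090748 0.030710704875270525 0.029843714792558946
0.0605 [ 0.0027 -0.0003  0.1433] 0.03048189098895421 0.03044800215703258 0.029588428402026246
0.062 [ 0.0036 -0.0003  0.1418] 0.030087398326749382 0.030053948079675683 0.029205498816227186
[ 2.65355491e-03 -6.03079824e-05  1.43308624e-01]
```

Run:
```python
from h import *
s=get_state(); Rt=R.from_rotvec(s['ee_rot']).as_matrix(); p=s['position']
im,d,K,T=load('w5'); W=pts(d,K,T); w=W[236:310,205:300].reshape(-1,3)
c=w[(w[:,2]>.058)&(w[:,2]<.067)]
L=(c-p)@Rt; L=L[abs(L[:,1])<.0165]
print(len(L),np.median(c[:,2]),[np.percentile(L[:,i],[0,1,50,99,100]).round(4) for i in (0,1)])
for k in range(-14,15,4):
    q=L[abs(L[:,1]-k/1000)<.002]; print(k,q[:,0].min().round(4),q[:,0].max().round(4))
g=W[140:230,200:300].reshape(-1,3); g=g[(g[:,2]>.1)&(g[:,2]<.115)]; G=(g-p)@Rt
print('grip',cv2.minEnclosingCircle(G[:,:2].astype(np.float32)*1000),np.median(g[:,2]))
```

```text
4096 0.06231610953443915 [array([-0.0126, -0.0112,  0.0057,  0.0188,  0.0194]), array([-0.0164, -0.0152, -0.0005,  0.0148,  0.0164])]
-14 -0.0126 0.0189
-10 -0.0119 0.019
-6 -0.012 0.019
-2 -0.0116 0.019
2 -0.0113 0.0194
6 -0.0116 0.0192
10 -0.0113 0.019
14 -0.0117 0.0192
grip ((53.921653747558594, -0.7579889297485352), 10.880621910095215) 0.10824825740947192
```

```bash
cat > plan.py <<'E'
from h import *
import json
def plan(cur, wps, g):
    """cur=(x,y,z,psi); wps list of (x,y,z,psi,nrows)"""
    x=np.array(cur,float); rows=[]
    for w in wps:
        t=np.array(w[:4],float); n=w[4]
        for i in range(n):
            st=(t-x)/(n-i); a=np.radians(x[3])
            tx=round(1000*(st[0]*np.cos(a)+st[1]*np.sin(a)),1); ty=round(1000*(st[0]*np.sin(a)-st[1]*np.cos(a)),1)
            tz=round(-1000*st[2],1); az=round(-st[3],1)
            rows.append((tx,ty,tz,az))
            x[0]+=(tx*np.cos(a)+ty*np.sin(a))/1000; x[1]+=(tx*np.sin(a)-ty*np.cos(a))/1000; x[2]-=tz/1000; x[3]-=az
    out=[]
    for i,r in enumerate(rows):
        print(i,r,end=' ; ' if (i+1)%4 else '\n')
    print('\nend',x)
    return rows
def cur():
    s=get_state(); m=R.from_rotvec(s['ee_rot']).as_matrix(); p=s['position']
    return (*p,np.degrees(np.arctan2(m[1,0],m[0,0]))%360), s, m
if __name__=='__main__':
    pass
E
python3 - <<'E'
from plan import *
c,s,m=cur(); print(c,m[:,2])
S=np.array([.4685,.2569]); psi=190; o=.0045
T=S-o*np.array([np.cos(np.radians(psi)),np.sin(np.radians(psi))]); print(T)
plan(c,[(.40,-.08,.37,c[3],5),(.385,.16,.37,c[3],7),(T[0],T[1],.37,190,4)],1)
E
```

```text
(np.float64(0.4684828861157983), np.float64(-0.1910750215334286), np.float64(0.2038056285883283), np.float64(166.39865202865153)) [-1.00122455e-03  5.41626739e-04 -9.99999352e-01]
[0.47293163 0.25768142]
0 (np.float64(18.5), np.float64(18.4), np.float64(-33.2), np.float64(-0.0)) ; 1 (np.float64(18.5), np.float64(18.4), np.float64(-33.2), np.float64(-0.0)) ; 2 (np.float64(18.6), np.float64(18.4), np.float64(-33.3), np.float64(-0.0)) ; 3 (np.float64(18.5), np.float64(18.3), np.float64(-33.2), np.float64(-0.0))
4 (np.float64(18.6), np.float64(18.4), np.float64(-33.3), np.float64(-0.0)) ; 5 (np.float64(10.1), np.float64(32.8), np.float64(0.0), np.float64(-0.0)) ; 6 (np.float64(10.2), np.float64(32.8), np.float64(0.0), np.float64(-0.0)) ; 7 (np.float64(10.1), np.float64(32.8), np.float64(0.0), np.float64(-0.0))
8 (np.float64(10.2), np.float64(32.8), np.float64(0.0), np.float64(-0.0)) ; 9 (np.float64(10.1), np.float64(32.8), np.float64(0.0), np.float64(-0.0)) ; 10 (np.float64(10.2), np.float64(32.8), np.float64(0.0), np.float64(-0.0)) ; 11 (np.float64(10.1), np.float64(32.9), np.float64(0.0), np.float64(-0.0))
12 (np.float64(-15.6), np.float64(28.9), np.float64(0.0), np.float64(-5.9)) ; 13 (np.float64(-18.5), np.float64(27.1), np.float64(0.0), np.float64(-5.9)) ; 14 (np.float64(-21.2), np.float64(25.1), np.float64(0.0), np.float64(-5.9)) ; 15 (np.float64(-23.7), np.float64(22.8), np.float64(0.0), np.float64(-5.9))

end [  0.4729147    0.2576565    0.37000563 189.99865203]
```

arm_command(
  targets=[
    {"gripper": 1, "tx": 18.5, "ty": 18.4, "tz": -33.2, "ax": 0, "ay": 0, "az": 0},
    {"gripper": 1, "tx": 18.5, "ty": 18.4, "tz": -33.2, "ax": 0, "ay": 0, "az": 0},
    {"gripper": 1, "tx": 18.5, "ty": 18.4, "tz": -33.2, "ax": 0, "ay": 0, "az": 0},
    {"gripper": 1, "tx": 18.5, "ty": 18.4, "tz": -33.2, "ax": 0, "ay": 0, "az": 0},
    {"gripper": 1, "tx": 18.5, "ty": 18.4, "tz": -33.2, "ax": 0, "ay": 0, "az": 0},
    {"gripper": 1, "tx": 10.1, "ty": 32.8, "tz": 0, "ax": 0, "ay": 0, "az": 0},
    {"gripper": 1, "tx": 10.1, "ty": 32.8, "tz": 0, "ax": 0, "ay": 0, "az": 0},
    {"gripper": 1, "tx": 10.1, "ty": 32.8, "tz": 0, "ax": 0, "ay": 0, "az": 0},
  ],
)

```text
clock: 6.3
position: [0.3945, 0.0224, 0.3683]
ee_rot: [0.374, 3.119, 0.0]
force: [0.9, 0.5, -2.4]
gripper_width: 0.0294
```

arm_command(
  targets=[
    {"gripper": 1, "tx": 10.1, "ty": 32.8, "tz": 0, "ax": 0, "ay": 0, "az": 0},
    {"gripper": 1, "tx": 10.1, "ty": 32.8, "tz": 0, "ax": 0, "ay": 0, "az": 0},
    {"gripper": 1, "tx": 10.1, "ty": 32.8, "tz": 0, "ax": 0, "ay": 0, "az": 0},
    {"gripper": 1, "tx": 10.1, "ty": 32.8, "tz": 0, "ax": 0, "ay": 0, "az": 0},
    {"gripper": 1, "tx": 0, "ty": 0, "tz": 0, "ax": 0, "ay": 0, "az": -5.9},
    {"gripper": 1, "tx": 0, "ty": 0, "tz": 0, "ax": 0, "ay": 0, "az": -5.9},
    {"gripper": 1, "tx": 0, "ty": 0, "tz": 0, "ax": 0, "ay": 0, "az": -5.9},
    {"gripper": 1, "tx": 0, "ty": 0, "tz": 0, "ax": 0, "ay": 0, "az": -5.9},
  ],
)

```text
clock: 6.97
position: [0.3865, 0.1587, 0.367]
ee_rot: [0.283, -3.126, 0.001]
force: [0.5, -0.6, -2.3]
gripper_width: 0.0295
```

Run:
```python
from plan import *
c,s,m=cur(); print(c,m[:,2],s['clock'],s['gripper_width'])
im,d,K,T=shot('wrist','w6')
T=(.473,.2577)
plan(c,[(T[0],T[1],.37,190,4)],1)
```

```text
(np.float64(0.38653190657470404), np.float64(0.15872417874008615), np.float64(0.36696570567100795), np.float64(190.3578392159893)) [-2.36659782e-03 -8.06032941e-04 -9.99996875e-01] 6.9667 0.029505233611957633
0 (np.float64(-25.7), np.float64(20.5), np.float64(-0.8), np.float64(0.1)) ; 1 (np.float64(-25.7), np.float64(20.5), np.float64(-0.7), np.float64(0.1)) ; 2 (np.float64(-25.6), np.float64(20.5), np.float64(-0.8), np.float64(0.1)) ; 3 (np.float64(-25.6), np.float64(20.6), np.float64(-0.7), np.float64(0.1))

end [  0.47295821   0.25770756   0.36996571 189.95783922]
```

View pics/w6.png

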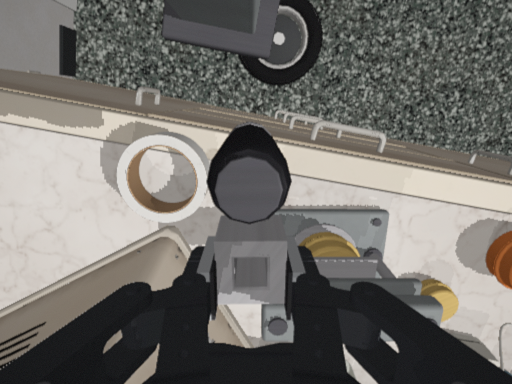

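arm_command(
  targets=[
    {"gripper": 1, "tx": -25.7, "ty": 20.5, "tz": 0, "ax": 0, "ay": 0, "az": 0},
    {"gripper": 1, "tx": -25.7, "ty": 20.5, "tz": 0, "ax": 0, "ay": 0, "az": 0},
    {"gripper": 1, "tx": -25.6, "ty": 20.5, "tz": 0, "ax": 0, "ay": 0, "az": 0},
    {"gripper": 1, "tx": -25.6, "ty": 20.5, "tz": 0, "ax": 0, "ay": 0, "az": 0.3},
    {"gripper": 1, "tx": 0, "ty": 0, "tz": 0, "ax": 0, "ay": 0, "az": 0},
    {"gripper": 1, "tx": 0, "ty": 0, "tz": 0, "ax": 0, "ay": 0, "az": 0},
    {"gripper": 1, "tx": 0, "ty": 0, "tz": 0, "ax": 0, "ay": 0, "az": 0},
  ],
)

```text
clock: 7.6
position: [0.4734, 0.2568, 0.3672]
ee_rot: [0.264, -3.128, 0.002]
force: [0.0, -0.2, -1.2]
gripper_width: 0.0293
```

Run:
```python
from plan import *
c,s,m=cur(); print(c,m[:,2],s['clock'],s['force'])
im,d,K,T=shot('wrist','w7')
c,s,m=cur(); print(c)
a=cv2.resize(im[225:330,180:320],None,fx=5,fy=5,interpolation=cv2.INTER_CUBIC); cv2.imwrite('pics/w7c.png',a)
im,d,K,T=shot('side','s7'); c,s,m=cur(); print(c)
u,v=map(int,proj((.4685,.257,.18),K,T)); print(u,v)
cv2.imwrite('pics/s7c.png',cv2.resize(im[v-50:v+70,u-60:u+60],None,fx=5,fy=5,interpolation=cv2.INTER_CUBIC))
```

```text
(np.float64(0.47342909403432154), np.float64(0.25675540509716194), np.float64(0.3672263739421542), np.float64(189.6314697175769)) [-0.0023114  -0.00130657 -0.99999648] 7.6 [ 0.0185396  -0.20276964 -1.20693335]
(np.float64(0.4731541617567901), np.float64(0.2564184564598735), np.float64(0.3680589356413074), np.float64(189.6289896445408))
(np.float64(0.4730126367948746), np.float64(0.2562226376168177), np.float64(0.3686436057193657), np.float64(189.62604670776997))
278 183
```

View pics/w7c.png

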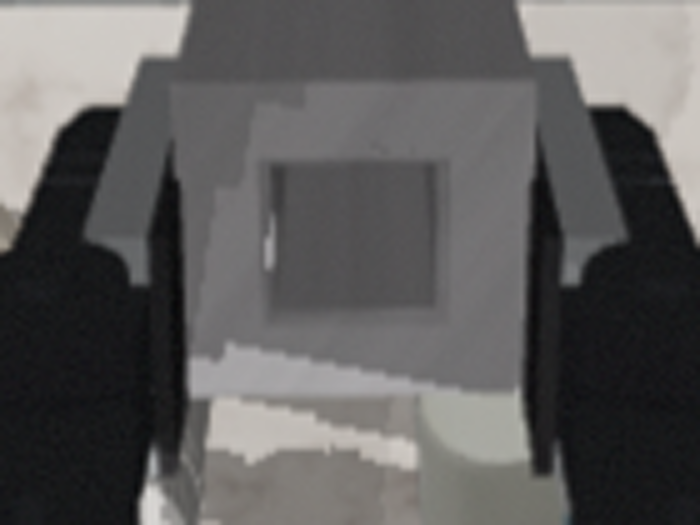

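View pics/s7c.png

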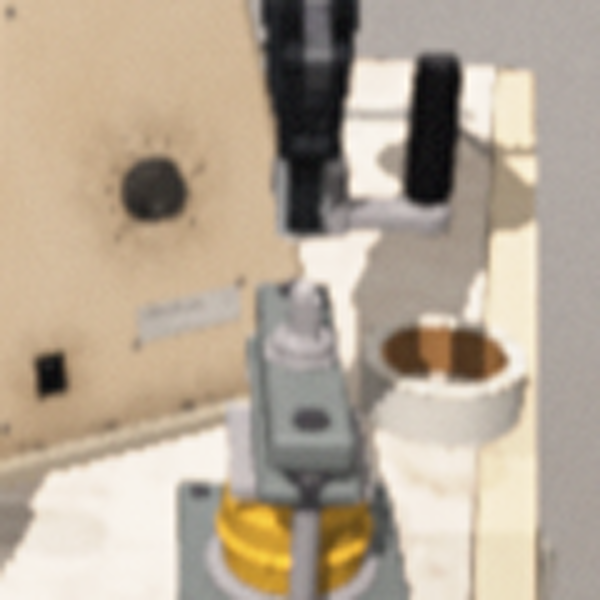

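arm_command(
  targets=[
    {"gripper": 1, "tx": 0, "ty": 0, "tz": 0, "ax": 0, "ay": 0, "az": 0},
  ],
)

```text
clock: 7.78
position: [0.4729, 0.2561, 0.3692]
ee_rot: [-0.264, 3.129, 0.001]
force: [0.3, -0.0, -3.5]
gripper_width: 0.0293
```

arm_command(
  targets=[
    {"gripper": 1, "tx": 0, "ty": 0, "tz": 0, "ax": 0, "ay": 0, "az": 0},
  ],
)

```text
clock: 7.87
position: [0.473, 0.2562, 0.3693]
ee_rot: [-0.264, 3.129, 0.001]
force: [0.3, -0.0, -1.2]
gripper_width: 0.0291
```

arm_command(
  targets=[
    {"gripper": 1, "tx": 0, "ty": 0, "tz": 0, "ax": 0, "ay": 0, "az": 0},
  ],
)

```text
clock: 7.95
position: [0.4731, 0.2564, 0.3692]
ee_rot: [-0.264, 3.129, 0.001]
force: [0.4, -0.2, -2.1]
gripper_width: 0.0291
```

arm_command(
  targets=[
    {"gripper": 1, "tx": 0, "ty": 1.4, "tz": 10, "ax": 0, "ay": 0, "az": 0},
    {"gripper": 1, "tx": 0, "ty": 0, "tz": 10, "ax": 0, "ay": 0, "az": 0},
    {"gripper": 1, "tx": 0, "ty": 0, "tz": 6, "ax": 0, "ay": 0, "az": 0},
    {"gripper": 1, "tx": 0, "ty": 0, "tz": 3, "ax": 0, "ay": 0, "az": 0},
    {"gripper": 1, "tx": 0, "ty": 0, "tz": 2, "ax": 0, "ay": 0, "az": 0},
    {"gripper": 1, "tx": 0, "ty": 0, "tz": 0, "ax": 0, "ay": 0, "az": 0},
  ],
)

```text
clock: 8.45
position: [0.4731, 0.2582, 0.3365]
ee_rot: [0.266, -3.129, 0.001]
force: [0.5, 0.2, -1.4]
gripper_width: 0.0293
```

Run:
```python
from plan import *
c,s,m=cur(); print(c,s['clock'],s['force'],s['ft_torque'])
im,d,K,T=shot('wrist','w8')
cv2.imwrite('pics/w8c.png',cv2.resize(im[225:330,180:320],None,fx=5,fy=5,interpolation=cv2.INTER_CUBIC))
im,d,K,T=shot('side','s8'); c,s,m=cur(); print(c)
u,v=map(int,proj((.4685,.257,.18),K,T))
cv2.imwrite('pics/s8c.png',cv2.resize(im[v-50:v+70,u-60:u+60],None,fx=5,fy=5,interpolation=cv2.INTER_CUBIC))
```

```text
(np.float64(0.4731426465527132), np.float64(0.258190041725972), np.float64(0.33653439523414364), np.float64(189.69997339929762)) 8.45 [ 0.52772542  0.16287555 -1.37679606] [-0.01507073 -0.0557039  -0.02940929]
(np.float64(0.4732603951727496), np.float64(0.25824084614284665), np.float64(0.33768163468620416), np.float64(189.69856173110935))
```

View pics/w8c.png

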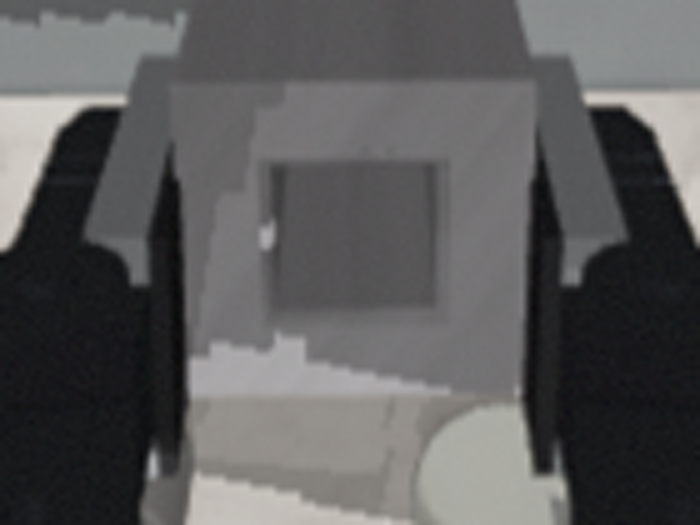

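View pics/s8c.png

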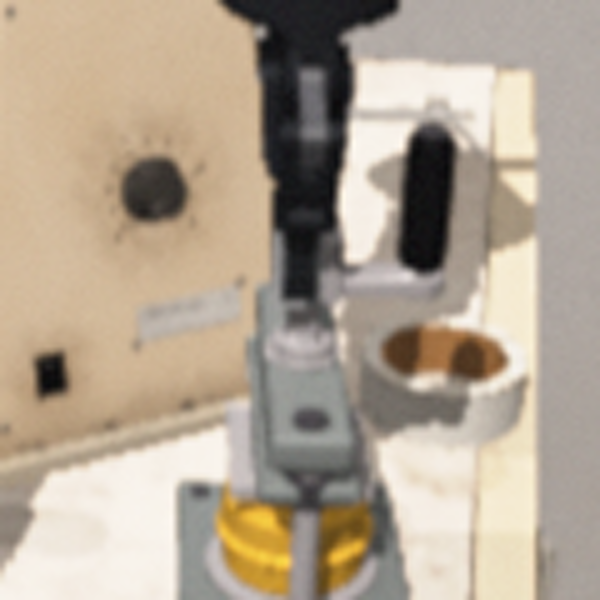

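arm_command(
  targets=[
    {"gripper": 1, "tx": 0, "ty": 0, "tz": 2, "ax": 0, "ay": 0, "az": 0},
    {"gripper": 1, "tx": 0, "ty": 0, "tz": 2, "ax": 0, "ay": 0, "az": 0},
    {"gripper": 1, "tx": 0, "ty": 0, "tz": 2, "ax": 0, "ay": 0, "az": 0},
    {"gripper": 1, "tx": 0, "ty": 0, "tz": 0, "ax": 0, "ay": 0, "az": 0},
  ],
)

```text
clock: 8.88
position: [0.4732, 0.2582, 0.3309]
ee_rot: [0.266, -3.13, 0.0]
force: [0.1, -0.1, -2.1]
gripper_width: 0.0287
```

arm_command(
  targets=[
    {"gripper": 1, "tx": 0, "ty": 0, "tz": 4, "ax": 0, "ay": 0, "az": 0},
    {"gripper": 1, "tx": 0, "ty": 0, "tz": 4, "ax": 0, "ay": 0, "az": 0},
    {"gripper": 1, "tx": 0, "ty": 0, "tz": 4, "ax": 0, "ay": 0, "az": 0},
    {"gripper": 1, "tx": 0, "ty": 0, "tz": 2, "ax": 0, "ay": 0, "az": 0},
    {"gripper": 1, "tx": 0, "ty": 0, "tz": 0, "ax": 0, "ay": 0, "az": 0},
  ],
)

```text
clock: 9.3
position: [0.4731, 0.2582, 0.3164]
ee_rot: [0.266, -3.129, 0.001]
force: [-0.5, 0.1, -1.6]
gripper_width: 0.0289
```

Run:
```python
from plan import *
c,s,m=cur(); print(c,s['clock'],s['force'],s['ft_torque'])
im,d,K,T=shot('side','s9'); c,s,m=cur(); print(c)
u,v=map(int,proj((.4685,.257,.18),K,T))
cv2.imwrite('pics/s9c.png',cv2.resize(im[v-50:v+70,u-60:u+60],None,fx=5,fy=5,interpolation=cv2.INTER_CUBIC))
```

```text
(np.float64(0.4730652537888061), np.float64(0.25817928969303), np.float64(0.31643536036335534), np.float64(189.70235183519623)) 9.3 [-0.54411318  0.07311828 -1.60383663] [ 0.0556339  -0.04699927  0.04271484]
(np.float64(0.47312700124369755), np.float64(0.2581798754694225), np.float64(0.31693348086838713), np.float64(189.70057292304548))
```

View pics/s9c.png

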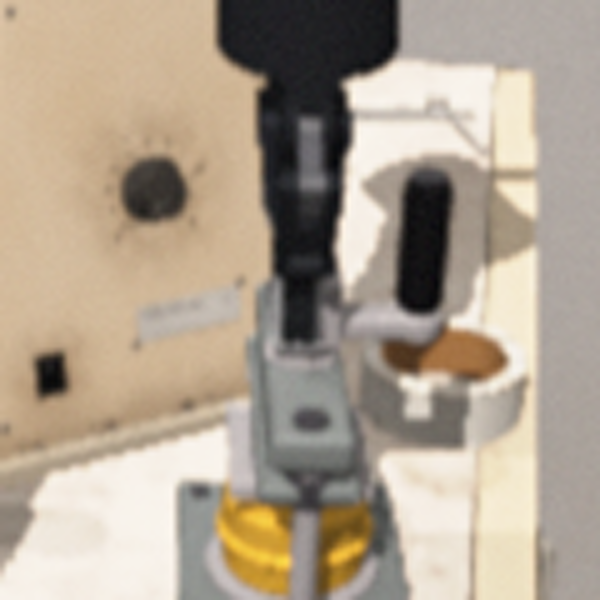

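arm_command(
  targets=[
    {"gripper": 1, "tx": 0, "ty": 0, "tz": 1.5, "ax": 0, "ay": 0, "az": 0},
    {"gripper": 1, "tx": 0, "ty": 0, "tz": 1.5, "ax": 0, "ay": 0, "az": 0},
    {"gripper": 1, "tx": 0, "ty": 0, "tz": 0, "ax": 0, "ay": 0, "az": 0},
    {"gripper": 1, "tx": 0, "ty": 0, "tz": 0, "ax": 0, "ay": 0, "az": 0},
  ],
)

```text
clock: 9.68
position: [0.4732, 0.2582, 0.3145]
ee_rot: [0.266, -3.13, 0.0]
force: [-0.2, 0.5, -2.4]
gripper_width: 0.0288
```

arm_command(
  targets=[
    {"gripper": 1, "tx": 0, "ty": 0, "tz": 0.5, "ax": 0, "ay": 0, "az": 0},
    {"gripper": 1, "tx": 0, "ty": 0, "tz": 0.5, "ax": 0, "ay": 0, "az": 0},
    {"gripper": 1, "tx": 0, "ty": 0, "tz": 0, "ax": 0, "ay": 0, "az": 0},
  ],
)

```text
clock: 9.93
position: [0.4732, 0.2582, 0.3134]
ee_rot: [0.266, -3.13, 0.0]
force: [-0.1, 0.6, -2.7]
gripper_width: 0.0291
```

arm_command(
  targets=[
    {"gripper": 1, "tx": 0, "ty": 0, "tz": 0.5, "ax": 0, "ay": 0, "az": 0},
    {"gripper": 1, "tx": 0, "ty": 0, "tz": 0.5, "ax": 0, "ay": 0, "az": 0},
    {"gripper": 1, "tx": 0, "ty": 0, "tz": 0, "ax": 0, "ay": 0, "az": 0},
  ],
)

```text
clock: 10.18
position: [0.4732, 0.2582, 0.3129]
ee_rot: [-0.265, 3.13, 0.0]
force: [-0.7, -0.3, 0.8]
gripper_width: 0.0289
```

arm_command(
  targets=[
    {"gripper": 1, "tx": 0, "ty": 0, "tz": 0.7, "ax": 0, "ay": 0, "az": 0},
    {"gripper": 1, "tx": 0, "ty": 0, "tz": 0, "ax": 0, "ay": 0, "az": 0},
  ],
)

```text
clock: 10.35
position: [0.4731, 0.2582, 0.3129]
ee_rot: [-0.266, 3.129, 0.001]
force: [-2.8, -0.5, 4.9]
gripper_width: 0.0294
```

arm_command(
  targets=[
    {"gripper": 0, "tx": 0, "ty": 0, "tz": 0, "ax": 0, "ay": 0, "az": 0},
    {"gripper": 0, "tx": 0, "ty": 0, "tz": 0, "ax": 0, "ay": 0, "az": 0},
    {"gripper": 0, "tx": 0, "ty": 0, "tz": 0, "ax": 0, "ay": 0, "az": 0},
    {"gripper": 0, "tx": 0, "ty": 0, "tz": 0, "ax": 0, "ay": 0, "az": 0},
    {"gripper": 0, "tx": 0, "ty": 0, "tz": -25, "ax": 0, "ay": 0, "az": 0},
    {"gripper": 0, "tx": 0, "ty": 0, "tz": -30, "ax": 0, "ay": 0, "az": 0},
    {"gripper": 0, "tx": 0, "ty": 0, "tz": -30, "ax": 0, "ay": 0, "az": 0},
    {"gripper": 0, "tx": 0, "ty": 0, "tz": 0, "ax": 0, "ay": 0, "az": 0},
  ],
)

```text
clock: 11.02
position: [0.4733, 0.2583, 0.404]
ee_rot: [-0.265, 3.121, 0.006]
force: [-0.5, 0.5, 0.7]
gripper_width: 0.0854
```

Run:
```python
from plan import *
c,s,m=cur(); print(c,s['clock'],s['force'])
im,d,K,T=shot('wrist','w10'); cv2.imwrite('pics/w10c.png',cv2.resize(im[60:330,100:420],None,fx=2.2,fy=2.2,interpolation=cv2.INTER_CUBIC))
im,d,K,T=shot('side','s10')
u,v=map(int,proj((.4685,.257,.1),K,T)); print(u-35,v-40)
cv2.imwrite('pics/s10c.png',cv2.resize(im[v-40:v+40,u-35:u+35],None,fx=7,fy=7,interpolation=cv2.INTER_CUBIC))
```

```text
(np.float64(0.4732829522609678), np.float64(0.25826353534861096), np.float64(0.404012062947175), np.float64(189.70090249051958)) 11.0167 [-0.51508963  0.46979065  0.72594193]
242 174
```

View pics/w10c.png

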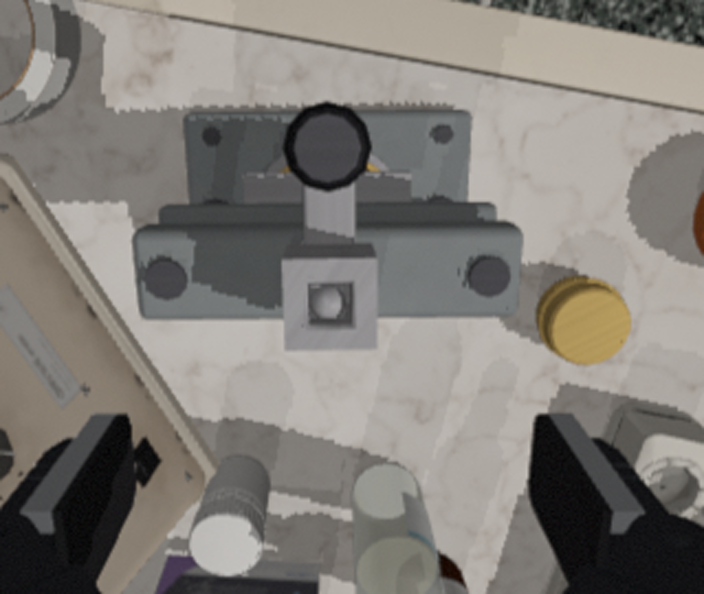

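View pics/s10c.png

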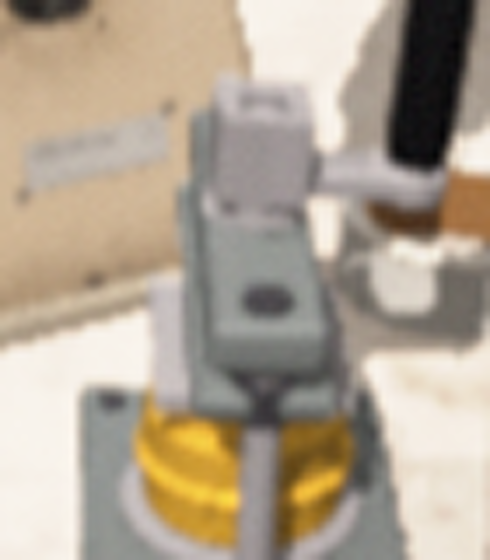

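Run:
```python
from h import *
for t in ('w1','w10'):
    im,d,K,T=load(t); W=pts(d,K,T); w=W.reshape(-1,3)
    ok=np.isfinite(w).all(1)&(np.hypot(w[:,0]-.4685,w[:,1]-.257)<.1); w=w[ok]; px=im.reshape(-1,3)[ok]
    h,e=np.histogram(w[:,2],bins=np.arange(0,.17,.002)); print(t,[(round(a,3),int(n)) for a,n in zip(e,h) if n>60])
    br=np.median(w[(w[:,2]>.128)&(w[:,2]<.135),2]); ba=np.median(w[(w[:,2]>.012)&(w[:,2]<.022),2]); print('bridge',br,'base',ba)
    # press frame
    a=np.radians(10.1); X=(w[:,0]-.4685)*np.cos(a)+(w[:,1]-.257)*np.sin(a); Y=-(w[:,0]-.4685)*np.sin(a)+(w[:,1]-.257)*np.cos(a)
    for lo,hi in ((.055,.065),(.065,.075),(.075,.08),(.08,.085),(.085,.09),(.09,.1),(.1,.11)):
        k=(w[:,2]>lo)&(w[:,2]<hi); 
        if k.sum()>20: print(lo,k.sum(),'X',X[k].min().round(3),X[k].max().round(3),'Y',Y[k].min().round(3),Y[k].max().round(3),'z',np.median(w[k,2]).round(4),px[k].mean(0).astype(int))
im,d,K,T=load('w1'); 
cv2.imwrite('pics/w1p.png',cv2.resize(im[90:200,170:310],None,fx=5.5,fy=5.5,interpolation=cv2.INTER_CUBIC))
```

```text
w1 [(np.float64(0.0), 5617), (np.float64(0.002), 2033), (np.float64(0.012), 193), (np.float64(0.014), 2018), (np.float64(0.016), 1178), (np.float64(0.018), 239), (np.float64(0.02), 88), (np.float64(0.042), 91), (np.float64(0.08), 162), (np.float64(0.082), 762), (np.float64(0.1), 85), (np.float64(0.102), 355), (np.float64(0.104), 695), (np.float64(0.118), 62), (np.float64(0.12), 70), (np.float64(0.122), 69), (np.float64(0.124), 74), (np.float64(0.126), 122), (np.float64(0.128), 371), (np.float64(0.13), 3455), (np.float64(0.132), 1635), (np.float64(0.134), 655), (np.float64(0.138), 330), (np.float64(0.14), 170), (np.float64(0.164), 64), (np.float64(0.166), 83)]
bridge 0.13167285433802864 base 0.015763641338791295
0.055 90 X -0.034 -0.03 Y -0.014 0.016 z 0.0602 [ 55  86 103]
0.075 23 X -0.032 -0.032 Y -0.035 0.034 z 0.0783 [ 97 100 104]
0.08 970 X -0.032 -0.02 Y -0.037 0.035 z 0.0827 [90 88 90]
0.09 55 X -0.022 -0.022 Y -0.066 0.065 z 0.0989 [68 68 67]
0.1 1150 X -0.022 -0.015 Y -0.069 0.068 z 0.1043 [69 68 66]
w10 [(np.float64(0.0), 4937), (np.float64(0.002), 1754), (np.float64(0.012), 159), (np.float64(0.014), 1814), (np.float64(0.016), 1100), (np.float64(0.018), 130), (np.float64(0.08), 111), (np.float64(0.082), 549), (np.float64(0.1), 89), (np.float64(0.102), 310), (np.float64(0.104), 664), (np.float64(0.12), 96), (np.float64(0.124), 90), (np.float64(0.126), 100), (np.float64(0.128), 353), (np.float64(0.13), 3270), (np.float64(0.132), 1450), (np.float64(0.134), 481), (np.float64(0.146), 140), (np.float64(0.148), 481), (np.float64(0.15), 69), (np.float64(0.16), 74), (np.float64(0.162), 88), (np.float64(0.164), 111), (np.float64(0.166), 129)]
bridge 0.13164083451362132 base 0.015739303604634602
0.08 685 X -0.032 -0.019 Y -0.036 0.035 z 0.0827 [90 89 90]
0.09 52 X -0.022 -0.021 Y -0.068 0.058 z 0.0992 [66 66 65]
0.1 1088 X -0.022 -0.015 Y -0.069 0.069 z 0.1043 [69 69 67]
```

View pics/w1p.png

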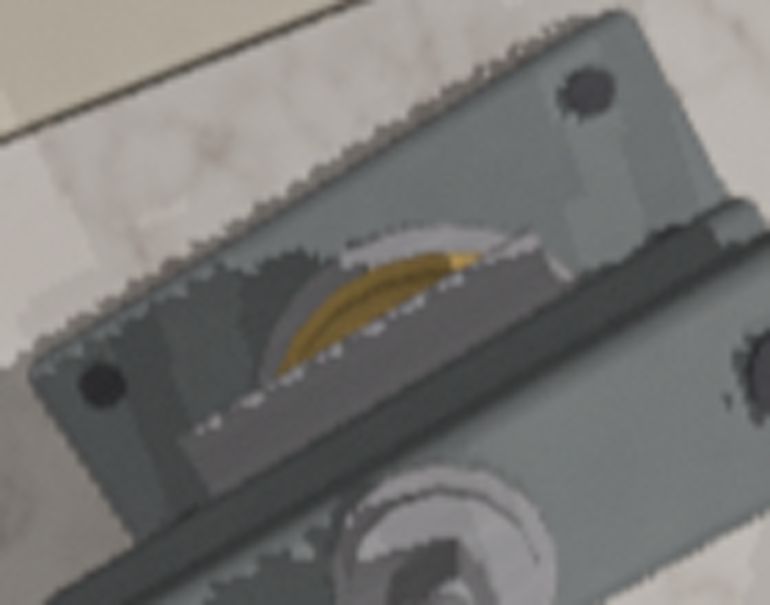

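Run:
```python
from plan import *
c,s,m=cur(); print(c)
plan(c,[(.24,.391,.36,149.7,8)],0)
```

```text
(np.float64(0.47331663932792145), np.float64(0.2583076073772961), np.float64(0.3984996046930297), np.float64(189.70372603467254))
0 (np.float64(26.0), np.float64(21.3), np.float64(4.8), np.float64(5.0)) ; 1 (np.float64(27.7), np.float64(18.9), np.float64(4.8), np.float64(5.0)) ; 2 (np.float64(29.2), np.float64(16.4), np.float64(4.8), np.float64(5.0)) ; 3 (np.float64(30.6), np.float64(13.8), np.float64(4.8), np.float64(5.0))
4 (np.float64(31.7), np.float64(11.1), np.float64(4.8), np.float64(5.0)) ; 5 (np.float64(32.5), np.float64(8.3), np.float64(4.8), np.float64(5.0)) ; 6 (np.float64(33.1), np.float64(5.5), np.float64(4.8), np.float64(5.0)) ; 7 (np.float64(33.4), np.float64(2.6), np.float64(4.9), np.float64(5.0))

end [  0.24004358   0.39103133   0.3599996  149.70372603]
```

arm_command(
  targets=[
    {"gripper": 0, "tx": 26.0, "ty": 21.3, "tz": 0, "ax": 0, "ay": 0, "az": 5},
    {"gripper": 0, "tx": 27.7, "ty": 18.9, "tz": 0, "ax": 0, "ay": 0, "az": 5},
    {"gripper": 0, "tx": 29.2, "ty": 16.4, "tz": 0, "ax": 0, "ay": 0, "az": 5},
    {"gripper": 0, "tx": 30.6, "ty": 13.8, "tz": 7.7, "ax": 0, "ay": 0, "az": 5},
    {"gripper": 0, "tx": 31.7, "ty": 11.1, "tz": 7.7, "ax": 0, "ay": 0, "az": 5},
    {"gripper": 0, "tx": 32.5, "ty": 8.3, "tz": 7.7, "ax": 0, "ay": 0, "az": 5},
    {"gripper": 0, "tx": 33.1, "ty": 5.5, "tz": 7.7, "ax": 0, "ay": 0, "az": 5},
    {"gripper": 0, "tx": 33.4, "ty": 2.6, "tz": 7.7, "ax": 0, "ay": 0, "az": 5},
  ],
)

```text
clock: 11.78
position: [0.2383, 0.3913, 0.356]
ee_rot: [-0.828, -3.03, 0.004]
force: [0.6, 1.1, 0.9]
gripper_width: 0.0854
```

arm_command(
  targets=[
    {"gripper": 0, "tx": 0, "ty": 0, "tz": 0, "ax": 0, "ay": -6.5, "az": 0},
    {"gripper": 0, "tx": 0, "ty": 0, "tz": 0, "ax": 0, "ay": -6.5, "az": 0},
    {"gripper": 0, "tx": 0, "ty": 0, "tz": 0, "ax": 0, "ay": -6.5, "az": 0},
    {"gripper": 0, "tx": 0, "ty": 0, "tz": 0, "ax": 0, "ay": -6.5, "az": 0},
    {"gripper": 0, "tx": 0, "ty": 0, "tz": 0, "ax": 0, "ay": -6.5, "az": 0},
    {"gripper": 0, "tx": 0, "ty": 0, "tz": 0, "ax": 0, "ay": -6.5, "az": 0},
    {"gripper": 0, "tx": 0, "ty": 0, "tz": 0, "ax": 0, "ay": 0, "az": 0},
  ],
)

```text
clock: 12.37
position: [0.2391, 0.3912, 0.3554]
ee_rot: [0.641, 2.386, -0.235]
force: [-0.6, 1.4, -0.9]
gripper_width: 0.0856
```

Run:
```python
from plan import *
c,s,m=cur(); print(c,s['clock'],s['force'],s['qpos'].round(2)); print(m.round(3))
K,T=cam('wrist',s); print(T[:3,3],T[:3,2],proj((.4685,.257,.065),K,T))
# world-down in tool axes
t=np.array([.24,.391,.22]); print(m.T@(t-s['position'])*1000)
```

```text
(np.float64(0.23914504147950455), np.float64(0.3912220412923962), np.float64(0.35541173015770333), np.float64(150.06544838516874)) 12.3667 [-0.62505902  1.40555681 -0.94766955] [ 1.18 -0.27  1.72 -0.69  1.75  0.03]
[[-0.671  0.503  0.546]
 [ 0.386  0.865 -0.322]
 [-0.633 -0.005 -0.774]]
[0.20587267 0.41016506 0.28596253] [ 0.71745949 -0.42089372 -0.55506789] (np.float64(251.32490662573687), np.float64(181.8156428947582))
[ 85.08781879   0.90976343 105.3392251 ]
```

arm_command(
  targets=[
    {"gripper": 0, "tx": 0, "ty": 0, "tz": 0, "ax": 0, "ay": -7, "az": 0},
    {"gripper": 0, "tx": 0, "ty": 0, "tz": 0, "ax": 0, "ay": -7, "az": 0},
    {"gripper": 0, "tx": 0, "ty": 0, "tz": 0, "ax": 0, "ay": -7, "az": 0},
    {"gripper": 0, "tx": 29.5, "ty": 0, "tz": 17, "ax": 0, "ay": 0, "az": 0},
    {"gripper": 0, "tx": 29.5, "ty": 0, "tz": 17, "ax": 0, "ay": 0, "az": 0},
    {"gripper": 0, "tx": 29.5, "ty": 0, "tz": 17, "ax": 0, "ay": 0, "az": 0},
    {"gripper": 0, "tx": 29.5, "ty": 0, "tz": 17, "ax": 0, "ay": 0, "az": 0},
    {"gripper": 0, "tx": 0, "ty": 0, "tz": 0, "ax": 0, "ay": 0, "az": 0},
  ],
)

```text
clock: 13.03
position: [0.239, 0.3885, 0.2136]
ee_rot: [0.546, 2.044, -0.334]
force: [-0.6, -0.6, -1.1]
gripper_width: 0.0851
```

Run:
```python
from plan import *
c,s,m=cur(); print(c,s['clock'],s['force'],s['qpos'].round(2)); print(m.round(3))
im,d,K,T=shot('wrist','w11'); print(T[:3,3],T[:3,2],proj((.4685,.257,.065),K,T))
cv2.imwrite('pics/w11z.png',cv2.resize(im,None,fx=1.5,fy=1.5))
u,v=map(int,proj((.4685,.257,.08),K,T)); print(u-55,v-60)
cv2.imwrite('pics/w11c.png',cv2.resize(im[max(v-60,0):v+50,u-55:u+55],None,fx=5.4,fy=5.4,interpolation=cv2.INTER_CUBIC))
```

```text
(np.float64(0.2390121604158949), np.float64(0.38851676487216125), np.float64(0.21357238549974017), np.float64(151.0412657111208)) 13.0333 [-0.59764799 -0.63936183 -1.07807522] [ 1.26 -0.11  1.93 -1.01  1.63  0.31]
[[-0.44   0.506  0.742]
 [ 0.244  0.863 -0.443]
 [-0.864 -0.014 -0.503]]
[0.22897608 0.39306907 0.13523133] [ 0.83769092 -0.49599658 -0.22860733] (np.float64(256.05255165478496), np.float64(188.34821000725293))
200 144
```

View pics/w11z.png

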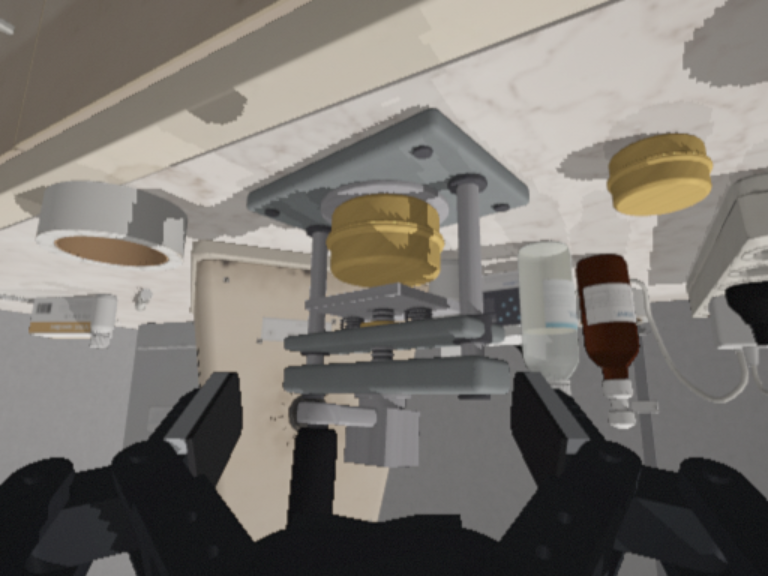

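View pics/w11c.png

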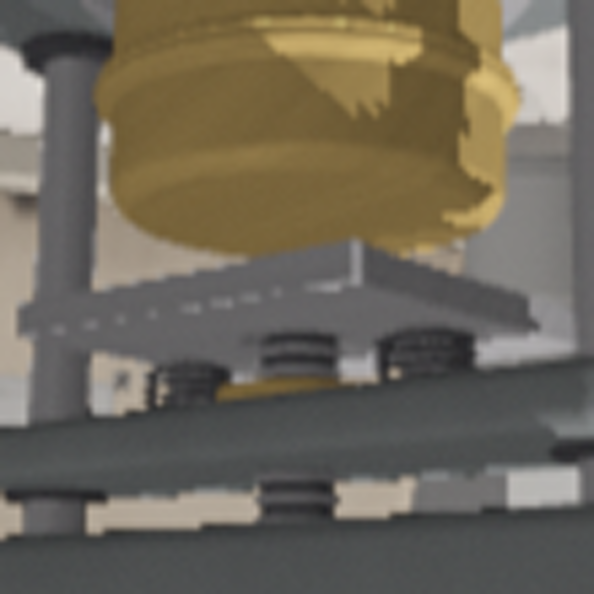

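Run:
```python
from h import *
im,d,K,T=load('w11'); W=pts(d,K,T)
hsv=cv2.cvtColor(im,cv2.COLOR_BGR2HSV)
P=W.reshape(-1,3); ok=np.isfinite(P).all(1)&(np.hypot(P[:,0]-.4685,P[:,1]-.257)<.075)
P=P[ok]; H=hsv.reshape(-1,3)[ok]
y=(H[:,1]>100)&(H[:,0]>15)&(H[:,0]<30)
print('yellow z',np.percentile(P[y,2],[0.5,5,50,95,99,99.9]).round(4))
# vertical profile along center column: print z & color by v at u near 250-256
for u in (240,262):
  for v in range(150,265,2): 
    if np.isfinite(W[v,u]).all() and abs(W[v,u,0]-.46)<.1: print(u,v,W[v,u].round(4),hsv[v,u], end=' | ')
  print()
g=P[~y]; h,e=np.histogram(g[:,2],bins=np.arange(.0,.17,.002)); print([(round(a,3),int(n)) for a,n in zip(e,h)])
```

```text
yellow z [0.0216 0.0249 0.0478 0.0621 0.0913 0.093 ]
240 150 [0.4325 0.2616 0.0405] [ 21 132 116] | 240 152 [0.431  0.2626 0.043 ] [ 20 127 133] | 240 154 [0.4337 0.2609 0.0436] [ 20 127 131] | 240 156 [0.4341 0.2607 0.0452] [ 21 133 115] | 240 158 [0.434  0.2608 0.047 ] [ 20 128 118] | 240 160 [0.4334 0.2612 0.049 ] [ 20 132 120] | 240 162 [0.4344 0.2606 0.0504] [ 20 129 121] | 240 164 [0.4335 0.2613 0.0525] [ 20 131 121] | 240 166 [0.4347 0.2605 0.0538] [ 20 129 121] | 240 168 [0.435  0.2604 0.0555] [ 20 131 119] | 240 170 [0.4348 0.2606 0.0573] [ 20 132 120] | 240 172 [0.434  0.2611 0.0593] [ 20 130 135] | 240 174 [0.4353 0.2604 0.0606] [ 20 129 136] | 240 176 [0.4372 0.2592 0.0617] [ 20 126 127] | 240 178 [0.4414 0.2565 0.0619] [ 20 127 122] | 240 180 [0.4472 0.2528 0.0618] [ 20 129 121] | 240 182 [0.4524 0.2496 0.0619] [ 20 129 119] | 240 184 [0.458 0.246 0.062] [ 20 131 119] | 240 186 [0.4642 0.2421 0.062 ] [ 20 129 119] | 240 188 [0.4707 0.2379 0.0619] [ 20 128 120] | 240 190 [0.4767 0.2342 0.0622] [ 20 102 132] | 240 194 [0.4352 0.2609 0.0778] [150   5 104] | 240 196 [0.4337 
[... 5462 characters left out ...]
8), (np.float64(0.114), 302), (np.float64(0.116), 358), (np.float64(0.118), 381), (np.float64(0.12), 379), (np.float64(0.122), 385), (np.float64(0.124), 381), (np.float64(0.126), 389), (np.float64(0.128), 381), (np.float64(0.13), 432), (np.float64(0.132), 176), (np.float64(0.134), 131), (np.float64(0.136), 103), (np.float64(0.138), 212), (np.float64(0.14), 190), (np.float64(0.142), 230), (np.float64(0.144), 219), (np.float64(0.146), 182), (np.float64(0.148), 166), (np.float64(0.15), 204), (np.float64(0.152), 212), (np.float64(0.154), 215), (np.float64(0.156), 210), (np.float64(0.158), 219), (np.float64(0.16), 209), (np.float64(0.162), 221), (np.float64(0.164), 218), (np.float64(0.166), 229)]
```

arm_command(
  targets=[
    {"gripper": 0, "tx": -29.5, "ty": 0, "tz": -17, "ax": 0, "ay": 0, "az": 0},
    {"gripper": 0, "tx": -29.5, "ty": 0, "tz": -17, "ax": 0, "ay": 0, "az": 0},
    {"gripper": 0, "tx": -29.5, "ty": 0, "tz": -17, "ax": 0, "ay": 0, "az": 0},
    {"gripper": 0, "tx": -29.5, "ty": 0, "tz": -17, "ax": 0, "ay": 0, "az": 0},
    {"gripper": 0, "tx": 0, "ty": 0, "tz": 0, "ax": 0, "ay": 7, "az": 0},
    {"gripper": 0, "tx": 0, "ty": 0, "tz": 0, "ax": 0, "ay": 7, "az": 0},
    {"gripper": 0, "tx": 0, "ty": 0, "tz": 0, "ax": 0, "ay": 7, "az": 0},
    {"gripper": 0, "tx": 0, "ty": 0, "tz": 0, "ax": 0, "ay": 6.5, "az": 0},
  ],
)

```text
clock: 13.75
position: [0.2397, 0.3908, 0.3622]
ee_rot: [0.678, 2.503, -0.187]
force: [0.5, -0.4, 0.2]
gripper_width: 0.0854
```

arm_command(
  targets=[
    {"gripper": 0, "tx": 0, "ty": 0, "tz": 0, "ax": 0, "ay": 6.5, "az": 0},
    {"gripper": 0, "tx": 0, "ty": 0, "tz": 0, "ax": 0, "ay": 6.5, "az": 0},
    {"gripper": 0, "tx": 0, "ty": 0, "tz": 0, "ax": 0, "ay": 6.5, "az": 0},
    {"gripper": 0, "tx": 0, "ty": 0, "tz": 0, "ax": 0, "ay": 6.5, "az": 0},
    {"gripper": 0, "tx": 0, "ty": 0, "tz": 0, "ax": 0, "ay": 6.5, "az": 0},
    {"gripper": 0, "tx": 0, "ty": 0, "tz": 0, "ax": 0, "ay": 0, "az": 0},
    {"gripper": 0, "tx": 0, "ty": 0, "tz": 0, "ax": 0, "ay": 0, "az": 0},
  ],
)

```text
clock: 14.33
position: [0.2408, 0.3903, 0.3606]
ee_rot: [0.822, 3.028, 0.004]
force: [-0.1, 0.6, -0.6]
gripper_width: 0.0854
```

Run:
```python
from plan import *
c,s,m=cur(); print(c,s['clock'],s['force']); print(m.round(4))
im,d,K,T=load('w10'); W=pts(d,K,T).reshape(-1,3)
g=W[(W[:,2]>.21)&(W[:,2]<.219)&(np.hypot(W[:,0]-.419,W[:,1]-.249)<.03)]
print('grip',len(g),cv2.minEnclosingCircle(g[:,:2].astype(np.float32)*1000),np.median(g[:,2]))
h=W[(W[:,2]>.1675)&(W[:,2]<.173)&(np.hypot(W[:,0]-.469,W[:,1]-.257)<.03)]
print('hub',len(h),cv2.minAreaRect(h[:,:2].astype(np.float32)*1000),np.median(h[:,2]))
plan(c,[(.4192,.2488,.40,189.7,6),(.4192,.2488,.351,189.7,3)],0)
```

```text
(np.float64(0.24075214524825994), np.float64(0.39025541962694826), np.float64(0.3605885158918833), np.float64(149.6402346689738)) 14.3333 [-0.11150767  0.61191791 -0.59285461]
[[-0.8629  0.5054  0.0045]
 [ 0.5054  0.8629  0.0015]
 [-0.0031  0.0035 -1.    ]]
grip 1000 ((415.1280517578125, 247.777099609375), 9.743242263793945) 0.21323244609126274
hub 1471 ((466.9417724609375, 257.236572265625), (30.51211166381836, 30.019514083862305), 10.49351978302002) 0.17037489158888736
0 (np.float64(-37.6), np.float64(-5.3), np.float64(-6.6), np.float64(-6.7)) ; 1 (np.float64(-36.7), np.float64(-9.7), np.float64(-6.6), np.float64(-6.7)) ; 2 (np.float64(-35.3), np.float64(-13.9), np.float64(-6.6), np.float64(-6.7)) ; 3 (np.float64(-33.5), np.float64(-17.9), np.float64(-6.5), np.float64(-6.7))
4 (np.float64(-31.1), np.float64(-21.7), np.float64(-6.6), np.float64(-6.6)) ; 5 (np.float64(-28.5), np.float64(-25.0), np.float64(-6.5), np.float64(-6.7)) ; 6 (np.float64(0.0), np.float64(-0.0), np.float64(16.3), np.float64(0.0)) ; 7 (np.float64(0.0), np.float64(-0.0), np.float64(16.3), np.float64(0.0))
8 (np.float64(0.0), np.float64(-0.0), np.float64(16.4), np.float64(0.0)) ; 
end [  0.41920454   0.24885019   0.35098852 189.74023467]
```

arm_command(
  targets=[
    {"gripper": 0, "tx": -37.6, "ty": -5.3, "tz": -8, "ax": 0, "ay": 0, "az": -6.7},
    {"gripper": 0, "tx": -36.7, "ty": -9.7, "tz": -8, "ax": 0, "ay": 0, "az": -6.7},
    {"gripper": 0, "tx": -35.3, "ty": -13.9, "tz": -8, "ax": 0, "ay": 0, "az": -6.7},
    {"gripper": 0, "tx": -33.5, "ty": -17.9, "tz": -8, "ax": 0, "ay": 0, "az": -6.7},
    {"gripper": 0, "tx": -31.1, "ty": -21.7, "tz": -8, "ax": 0, "ay": 0, "az": -6.6},
    {"gripper": 0, "tx": -28.5, "ty": -25.0, "tz": 0, "ax": 0, "ay": 0, "az": -6.7},
    {"gripper": 0, "tx": 0, "ty": 0, "tz": 0, "ax": 0, "ay": 0, "az": 0},
    {"gripper": 0, "tx": 0, "ty": 0, "tz": 0, "ax": 0, "ay": 0, "az": 0},
  ],
)

```text
clock: 15.0
position: [0.4036, 0.2556, 0.3959]
ee_rot: [-0.184, 3.134, -0.003]
force: [0.0, 0.6, -0.2]
gripper_width: 0.0851
```

Run:
```python
from plan import *
c,s,m=cur(); print(c,s['clock'],s['force'],s['joint_vel'].round(3))
im,d,K,T=shot('wrist','w12'); W=pts(d,K,T).reshape(-1,3)
c,s,m=cur(); print(c)
g=W[(W[:,2]>.21)&(W[:,2]<.219)&(np.hypot(W[:,0]-.419,W[:,1]-.249)<.03)]
print('grip',len(g),cv2.minEnclosingCircle(g[:,:2].astype(np.float32)*1000),np.median(g[:,2]))
h=W[(W[:,2]>.1665)&(W[:,2]<.173)&(np.hypot(W[:,0]-.469,W[:,1]-.257)<.03)]
print('hub',len(h),cv2.minAreaRect(h[:,:2].astype(np.float32)*1000),np.median(h[:,2]))
plan(c,[(.4192,.2488,.351,189.7,4)],0)
```

```text
(np.float64(0.4036176449916026), np.float64(0.2555647960167732), np.float64(0.3958672263544085), np.float64(186.707784396066)) 15.0 [ 0.04886337  0.61764607 -0.23295363] [ 0.05  -0.012  0.017  0.026  0.004  0.048]
(np.float64(0.40282941389563903), np.float64(0.25640518101533993), np.float64(0.39574119933262053), np.float64(186.76766357290035))
grip 750 ((414.72760009765625, 247.59947204589844), 9.80020523071289) 0.21321128284416624
hub 1339 ((466.8465270996094, 257.07080078125), (31.129064559936523, 30.039304733276367), 10.185750007629395) 0.1701880126500332
0 (np.float64(-3.8), np.float64(-2.4), np.float64(11.2), np.float64(-0.7)) ; 1 (np.float64(-3.8), np.float64(-2.4), np.float64(11.2), np.float64(-0.7)) ; 2 (np.float64(-3.8), np.float64(-2.5), np.float64(11.2), np.float64(-0.8)) ; 3 (np.float64(-3.8), np.float64(-2.5), np.float64(11.1), np.float64(-0.7))

end [  0.41922532   0.24877206   0.3510412  189.66766357]
```

arm_command(
  targets=[
    {"gripper": 0, "tx": -3.8, "ty": -2.4, "tz": 0, "ax": 0, "ay": 0, "az": -0.7},
    {"gripper": 0, "tx": -3.8, "ty": -2.4, "tz": 0, "ax": 0, "ay": 0, "az": -0.7},
    {"gripper": 0, "tx": -3.8, "ty": -2.5, "tz": 15, "ax": 0, "ay": 0, "az": -0.8},
    {"gripper": 0, "tx": -3.4, "ty": -2.5, "tz": 15, "ax": 0, "ay": 0, "az": -0.7},
    {"gripper": 0, "tx": 0, "ty": 0, "tz": 14.7, "ax": 0, "ay": 0, "az": 0},
    {"gripper": 0, "tx": 0, "ty": 0, "tz": 0, "ax": 0, "ay": 0, "az": 0},
    {"gripper": 0, "tx": 0, "ty": 0, "tz": 0, "ax": 0, "ay": 0, "az": 0},
    {"gripper": 0, "tx": 0, "ty": 0, "tz": 0, "ax": 0, "ay": 0, "az": 0},
  ],
)

```text
clock: 15.72
position: [0.4186, 0.2494, 0.3515]
ee_rot: [-0.27, 3.129, 0.0]
force: [-1.0, -0.2, 1.0]
gripper_width: 0.0855
```

Run:
```python
from plan import *
c,s,m=cur(); print(c,s['clock'],s['force'],s['joint_vel'].round(3))
im,d,K,T=shot('wrist','w13')
```

```text
(np.float64(0.4186146802125583), np.float64(0.24937623813426388), np.float64(0.35152268740225834), np.float64(189.8638246216828)) 15.7167 [-0.95070545 -0.21629805  0.97569902] [-0.005 -0.006 -0.013  0.003 -0.003 -0.001]
```

View pics/w13.png

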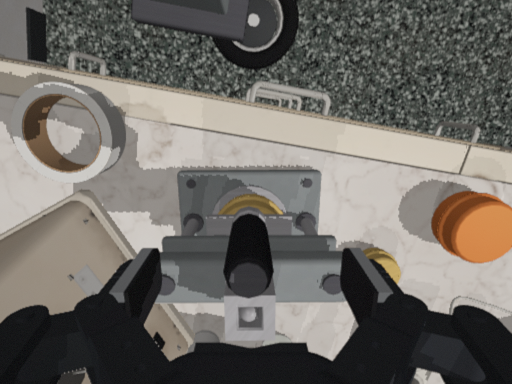

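arm_command(
  targets=[
    {"gripper": 1, "tx": 0, "ty": 0, "tz": 0, "ax": 0, "ay": 0, "az": 0},
    {"gripper": 1, "tx": 0, "ty": 0, "tz": 0, "ax": 0, "ay": 0, "az": 0},
    {"gripper": 1, "tx": 0, "ty": 0, "tz": 0, "ax": 0, "ay": 0, "az": 0},
    {"gripper": 1, "tx": 0, "ty": 0, "tz": 0, "ax": 0, "ay": 0, "az": 0},
    {"gripper": 1, "tx": 0, "ty": 0, "tz": 0, "ax": 0, "ay": 0, "az": 0},
    {"gripper": 1, "tx": 0, "ty": 0, "tz": 0, "ax": 0, "ay": 0, "az": 0},
  ],
  grip_force=40,
)

```text
clock: 16.27
position: [0.4188, 0.2489, 0.3507]
ee_rot: [-0.268, 3.13, 0.0]
force: [0.1, -0.6, 0.9]
gripper_width: 0.021
```

Run:
```python
from plan import *
c,s,m=cur(); print(c,s['clock'],s['force'],s['ft_torque'],s['gripper_width'])
# circle rows: tool fixed heading psi
psi=np.radians(189.8); a0=189.8
xt=np.array([np.cos(psi),np.sin(psi)]); yt=np.array([np.sin(psi),-np.cos(psi)])
for k in range(36):
    a=np.radians(a0-10*k); b=np.radians(a0-10*(k+1))
    dlt=50*np.array([np.cos(b)-np.cos(a),np.sin(b)-np.sin(a)])
    print(k,round(float(dlt@xt),1),round(float(dlt@yt),1),end=' ; ')
```

```text
(np.float64(0.4188362722882706), np.float64(0.2488936776589127), np.float64(0.3507390925042877), np.float64(189.798691095367)) 16.2667 [ 0.05081798 -0.59312983  0.8914057 ] [ 0.11165531  0.00375449 -0.04092369] 0.02098676633080644
0 -0.8 8.7 ; 1 -2.3 8.4 ; 2 -3.7 7.9 ; 3 -5.0 7.1 ; 4 -6.2 6.2 ; 5 -7.1 5.0 ; 6 -7.9 3.7 ; 7 -8.4 2.3 ; 8 -8.7 0.8 ; 9 -8.7 -0.8 ; 10 -8.4 -2.3 ; 11 -7.9 -3.7 ; 12 -7.1 -5.0 ; 13 -6.2 -6.2 ; 14 -5.0 -7.1 ; 15 -3.7 -7.9 ; 16 -2.3 -8.4 ; 17 -0.8 -8.7 ; 18 0.8 -8.7 ; 19 2.3 -8.4 ; 20 3.7 -7.9 ; 21 5.0 -7.1 ; 22 6.2 -6.2 ; 23 7.1 -5.0 ; 24 7.9 -3.7 ; 25 8.4 -2.3 ; 26 8.7 -0.8 ; 27 8.7 0.8 ; 28 8.4 2.3 ; 29 7.9 3.7 ; 30 7.1 5.0 ; 31 6.2 6.2 ; 32 5.0 7.1 ; 33 3.7 7.9 ; 34 2.3 8.4 ; 35 0.8 8.7 ;
```

arm_command(
  targets=[
    {"gripper": 1, "tx": -0.8, "ty": 8.7, "tz": 0, "ax": 0, "ay": 0, "az": 0},
    {"gripper": 1, "tx": -2.3, "ty": 8.4, "tz": 0, "ax": 0, "ay": 0, "az": 0},
    {"gripper": 1, "tx": -3.7, "ty": 7.9, "tz": 0, "ax": 0, "ay": 0, "az": 0},
    {"gripper": 1, "tx": -5.0, "ty": 7.1, "tz": 0, "ax": 0, "ay": 0, "az": 0},
  ],
)

```text
clock: 16.6
position: [0.4253, 0.2834, 0.351]
ee_rot: [-0.268, 3.129, -0.001]
force: [2.1, -3.2, 2.8]
gripper_width: 0.021
```

Run:
```python
from plan import *
c,s,m=cur(); print(c,s['clock'],s['force'],s['ft_torque'],s['gripper_width'])
im,d,K,T=shot('wrist','w14')
```

```text
(np.float64(0.4253129997714499), np.float64(0.28336510484678085), np.float64(0.35096101174591965), np.float64(189.79903271252613)) 16.6 [ 2.14220793 -3.15971068  2.78541542] [-0.96995387 -0.59521199 -0.00202983] 0.020965559887517506
```

View pics/w14.png

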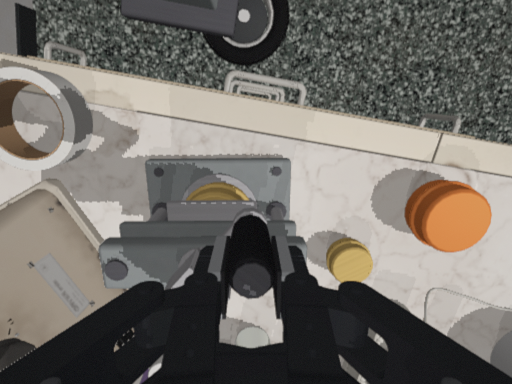

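Turning works with small forces; the grip is held in the jaws (250, 260 px). Continuing round the circle.

arm_command(
  targets=[
    {"gripper": 1, "tx": -6.2, "ty": 6.2, "tz": 0, "ax": 0, "ay": 0, "az": 0},
    {"gripper": 1, "tx": -7.1, "ty": 5.0, "tz": 0, "ax": 0, "ay": 0, "az": 0},
    {"gripper": 1, "tx": -7.9, "ty": 3.7, "tz": 0, "ax": 0, "ay": 0, "az": 0},
    {"gripper": 1, "tx": -8.4, "ty": 2.3, "tz": 0, "ax": 0, "ay": 0, "az": 0},
    {"gripper": 1, "tx": -8.7, "ty": 0.8, "tz": 0, "ax": 0, "ay": 0, "az": 0},
    {"gripper": 1, "tx": -8.7, "ty": -0.8, "tz": 0, "ax": 0, "ay": 0, "az": 0},
    {"gripper": 1, "tx": -8.4, "ty": -2.3, "tz": 0, "ax": 0, "ay": 0, "az": 0},
  ],
)

```text
clock: 17.23
position: [0.4774, 0.3073, 0.3523]
ee_rot: [-0.269, 3.13, 0.002]
force: [-1.6, -0.9, 10.0]
gripper_width: 0.0209
```

arm_command(
  targets=[
    {"gripper": 1, "tx": -7.9, "ty": -3.7, "tz": 0, "ax": 0, "ay": 0, "az": 0},
    {"gripper": 1, "tx": -7.1, "ty": -5.0, "tz": 0, "ax": 0, "ay": 0, "az": 0},
    {"gripper": 1, "tx": -6.2, "ty": -6.2, "tz": 0, "ax": 0, "ay": 0, "az": 0},
    {"gripper": 1, "tx": -5.0, "ty": -7.1, "tz": 0, "ax": 0, "ay": 0, "az": 0},
    {"gripper": 1, "tx": -3.7, "ty": -7.9, "tz": 0, "ax": 0, "ay": 0, "az": 0},
    {"gripper": 1, "tx": -2.3, "ty": -8.4, "tz": 0, "ax": 0, "ay": 0, "az": 0},
    {"gripper": 1, "tx": -0.8, "ty": -8.7, "tz": 0, "ax": 0, "ay": 0, "az": 0},
  ],
)

```text
clock: 17.82
position: [0.5188, 0.2673, 0.3533]
ee_rot: [-0.27, 3.123, 0.009]
force: [5.9, 2.6, 9.1]
gripper_width: 0.0208
```

```bash
cat > chk.py <<'E'
from plan import *
import sys
c,s,m=cur(); print(np.round(c,4),s['clock'],s['force'].round(1),s['ft_torque'].round(2),s['gripper_width'])
im,d,K,T=shot('wrist',sys.argv[1]); W=pts(d,K,T).reshape(-1,3)
W=W[np.isfinite(W).all(1)]
a=np.radians(10.1); X=(W[:,0]-.4685)*np.cos(a)+(W[:,1]-.257)*np.sin(a); Y=-(W[:,0]-.4685)*np.sin(a)+(W[:,1]-.257)*np.cos(a); z=W[:,2]
def mode(sel,nm):
    q=z[sel]; 
    if len(q)<40: print(nm,'few',len(q)); return
    h,e=np.histogram(q,bins=np.arange(.03,.2,.0005)); h=np.convolve(h,[1,1,1],'same'); k=e[h.argmax()]+.00025; r=q[abs(q-k)<.0012]; print(nm,len(r),np.mean(r).round(5)); return np.mean(r)
b=mode((abs(X)<.017)&(abs(Y)<.07)&(z>.125)&(z<.137),'bridge')
p=mode((X<-.0185)&(X>-.0215)&(abs(Y)<.068)&(z>.075)&(z<.115),'plate')
q=mode((X<-.0235)&(X>-.0315)&(abs(Y)<.034)&(z>.06)&(z<.09),'pad')
if p and q: print('plate-pad',p-q, 'bridge-plate',b-p if b else None)
im2=cv2.resize(im,None,fx=1.2,fy=1.2)
E
python3 chk.py w15
```

```text
[  0.5188   0.2673   0.3533 189.8789] 17.8167 [5.9 2.6 9.1] [ 0.54 -0.63  0.02] 0.020802768609522702
bridge 7419 0.13169
plate 697 0.0997
pad 926 0.0782
plate-pad 0.021497618280793815 bridge-plate 0.03199170603462444
```

View pics/w15.png

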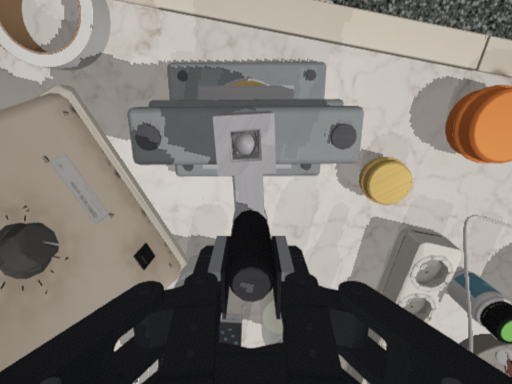

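arm_command(
  targets=[
    {"gripper": 1, "tx": 0.8, "ty": -8.7, "tz": -0.5, "ax": 0, "ay": 0, "az": 0},
    {"gripper": 1, "tx": 2.3, "ty": -8.4, "tz": -0.5, "ax": 0, "ay": 0, "az": 0},
    {"gripper": 1, "tx": 3.7, "ty": -7.9, "tz": 0, "ax": 0, "ay": 0, "az": 0},
    {"gripper": 1, "tx": 5.0, "ty": -7.1, "tz": 0, "ax": 0, "ay": 0, "az": 0},
    {"gripper": 1, "tx": 6.2, "ty": -6.2, "tz": 0, "ax": 0, "ay": 0, "az": 0},
    {"gripper": 1, "tx": 7.1, "ty": -5.0, "tz": 0, "ax": 0, "ay": 0, "az": 0},
    {"gripper": 1, "tx": 7.9, "ty": -3.7, "tz": 0, "ax": 0, "ay": 0, "az": 0},
    {"gripper": 1, "tx": 8.4, "ty": -2.3, "tz": 0, "ax": 0, "ay": 0, "az": 0},
  ],
)

```text
clock: 18.53
position: [0.486, 0.2099, 0.3533]
ee_rot: [-0.266, 3.126, 0.001]
force: [2.5, -3.2, 7.1]
gripper_width: 0.0209
```

arm_command(
  targets=[
    {"gripper": 1, "tx": 8.7, "ty": -0.8, "tz": 0, "ax": 0, "ay": 0, "az": 0},
    {"gripper": 1, "tx": 8.7, "ty": 0.8, "tz": 0, "ax": 0, "ay": 0, "az": 0},
    {"gripper": 1, "tx": 8.4, "ty": 2.3, "tz": 0, "ax": 0, "ay": 0, "az": 0},
    {"gripper": 1, "tx": 7.9, "ty": 3.7, "tz": 0, "ax": 0, "ay": 0, "az": 0},
    {"gripper": 1, "tx": 7.1, "ty": 5.0, "tz": 0, "ax": 0, "ay": 0, "az": 0},
    {"gripper": 1, "tx": 6.2, "ty": 6.2, "tz": 0, "ax": 0, "ay": 0, "az": 0},
    {"gripper": 1, "tx": 5.0, "ty": 7.1, "tz": 0, "ax": 0, "ay": 0, "az": 0},
    {"gripper": 1, "tx": 3.7, "ty": 7.9, "tz": 0, "ax": 0, "ay": 0, "az": 0},
  ],
)

```text
clock: 19.2
position: [0.425, 0.2337, 0.3519]
ee_rot: [-0.268, 3.127, 0.003]
force: [8.8, 2.4, 1.2]
gripper_width: 0.0208
```

arm_command(
  targets=[
    {"gripper": 1, "tx": 2.3, "ty": 8.4, "tz": 0, "ax": 0, "ay": 0, "az": 0},
    {"gripper": 1, "tx": 0.8, "ty": 8.7, "tz": 0, "ax": 0, "ay": 0, "az": 0},
    {"gripper": 1, "tx": -0.8, "ty": 8.7, "tz": 0, "ax": 0, "ay": 0, "az": 0},
    {"gripper": 1, "tx": -2.3, "ty": 8.4, "tz": 0, "ax": 0, "ay": 0, "az": 0},
    {"gripper": 1, "tx": -3.7, "ty": 7.9, "tz": 0, "ax": 0, "ay": 0, "az": 0},
    {"gripper": 1, "tx": -5.0, "ty": 7.1, "tz": 0, "ax": 0, "ay": 0, "az": 0},
    {"gripper": 1, "tx": -6.2, "ty": 6.2, "tz": 0, "ax": 0, "ay": 0, "az": 0},
    {"gripper": 1, "tx": -7.1, "ty": 5.0, "tz": 0, "ax": 0, "ay": 0, "az": 0},
  ],
)

```text
clock: 19.87
position: [0.4367, 0.2959, 0.3516]
ee_rot: [-0.267, 3.129, -0.005]
force: [3.8, -6.8, 5.4]
gripper_width: 0.0209
```

arm_command(
  targets=[
    {"gripper": 1, "tx": -7.9, "ty": 3.7, "tz": 0, "ax": 0, "ay": 0, "az": 0},
    {"gripper": 1, "tx": -8.4, "ty": 2.3, "tz": 0, "ax": 0, "ay": 0, "az": 0},
    {"gripper": 1, "tx": -8.7, "ty": 0.8, "tz": 0, "ax": 0, "ay": 0, "az": 0},
    {"gripper": 1, "tx": -8.7, "ty": -0.8, "tz": 0, "ax": 0, "ay": 0, "az": 0},
    {"gripper": 1, "tx": -8.4, "ty": -2.3, "tz": 0, "ax": 0, "ay": 0, "az": 0},
    {"gripper": 1, "tx": -7.9, "ty": -3.7, "tz": 0, "ax": 0, "ay": 0, "az": 0},
    {"gripper": 1, "tx": -7.1, "ty": -5.0, "tz": 0, "ax": 0, "ay": 0, "az": 0},
    {"gripper": 1, "tx": -6.2, "ty": -6.2, "tz": 0, "ax": 0, "ay": 0, "az": 0},
  ],
)

```text
clock: 20.53
position: [0.5004, 0.2974, 0.3528]
ee_rot: [-0.272, 3.129, 0.006]
force: [1.9, 5.8, 7.9]
gripper_width: 0.0208
```

arm_command(
  targets=[
    {"gripper": 1, "tx": -5.0, "ty": -7.1, "tz": 0, "ax": 0, "ay": 0, "az": 0},
    {"gripper": 1, "tx": -3.7, "ty": -7.9, "tz": 0, "ax": 0, "ay": 0, "az": 0},
    {"gripper": 1, "tx": -2.3, "ty": -8.4, "tz": 0, "ax": 0, "ay": 0, "az": 0},
    {"gripper": 1, "tx": -0.8, "ty": -8.7, "tz": 0, "ax": 0, "ay": 0, "az": 0},
    {"gripper": 1, "tx": 0, "ty": 0, "tz": 0, "ax": 0, "ay": 0, "az": 0},
  ],
)

```text
clock: 20.95
position: [0.5189, 0.2661, 0.3535]
ee_rot: [-0.267, 3.123, 0.004]
force: [9.0, 1.6, 9.0]
gripper_width: 0.0205
```

```bash
python3 chk.py w16
```

```text
[  0.5189   0.2661   0.3535 189.7699] 20.95 [9.  1.6 9. ] [ 0.28 -1.27 -0.01] 0.02046979082764828
bridge 7361 0.13166
plate 632 0.08966
pad 838 0.06812
plate-pad 0.02153771531282181 bridge-plate 0.042008748231211174
```

View pics/w16.png

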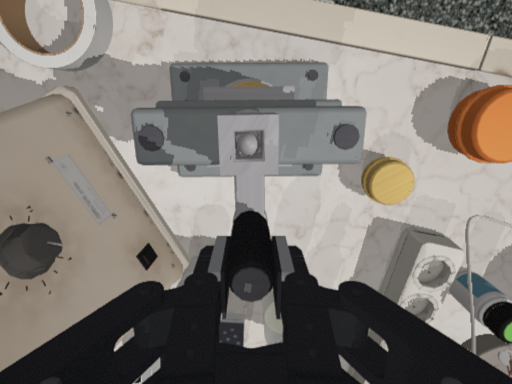

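arm_command(
  targets=[
    {"gripper": 1, "tx": 0.8, "ty": -8.7, "tz": 0, "ax": 0, "ay": 0, "az": 0},
    {"gripper": 1, "tx": 2.3, "ty": -8.4, "tz": 0, "ax": 0, "ay": 0, "az": 0},
    {"gripper": 1, "tx": 3.7, "ty": -7.9, "tz": 0, "ax": 0, "ay": 0, "az": 0},
    {"gripper": 1, "tx": 5.0, "ty": -7.1, "tz": 0, "ax": 0, "ay": 0, "az": 0},
    {"gripper": 1, "tx": 6.2, "ty": -6.2, "tz": 0, "ax": 0, "ay": 0, "az": 0},
    {"gripper": 1, "tx": 7.1, "ty": -5.0, "tz": 0, "ax": 0, "ay": 0, "az": 0},
    {"gripper": 1, "tx": 7.9, "ty": -3.7, "tz": 0, "ax": 0, "ay": 0, "az": 0},
  ],
)

```text
clock: 21.58
position: [0.4937, 0.2135, 0.3533]
ee_rot: [-0.266, 3.126, -0.001]
force: [4.1, -3.5, 9.5]
gripper_width: 0.0205
```

arm_command(
  targets=[
    {"gripper": 1, "tx": 8.4, "ty": -2.3, "tz": 0, "ax": 0, "ay": 0, "az": 0},
    {"gripper": 1, "tx": 8.7, "ty": -0.8, "tz": 0, "ax": 0, "ay": 0, "az": 0},
    {"gripper": 1, "tx": 8.7, "ty": 0.8, "tz": 0, "ax": 0, "ay": 0, "az": 0},
    {"gripper": 1, "tx": 8.4, "ty": 2.3, "tz": 0, "ax": 0, "ay": 0, "az": 0},
    {"gripper": 1, "tx": 7.9, "ty": 3.7, "tz": 0, "ax": 0, "ay": 0, "az": 0},
    {"gripper": 1, "tx": 7.1, "ty": 5.0, "tz": 0, "ax": 0, "ay": 0, "az": 0},
    {"gripper": 1, "tx": 6.2, "ty": 6.2, "tz": 0, "ax": 0, "ay": 0, "az": 0},
    {"gripper": 1, "tx": 0, "ty": 0, "tz": 0, "ax": 0, "ay": 0, "az": 0},
  ],
)

```text
clock: 22.25
position: [0.4353, 0.2208, 0.3521]
ee_rot: [-0.271, 3.128, 0.004]
force: [1.7, 3.5, 4.7]
gripper_width: 0.0208
```

```bash
python3 chk.py w17
```

```text
[  0.4353   0.2208   0.3521 189.9042] 22.25 [1.7 3.5 4.7] [ 0.84 -0.44 -0.01] 0.0208375861680614
bridge 2522 0.13172
plate 432 0.08566
pad 600 0.06774
plate-pad 0.017919525156687557 bridge-plate 0.046055781009125274
```

View pics/w17.png

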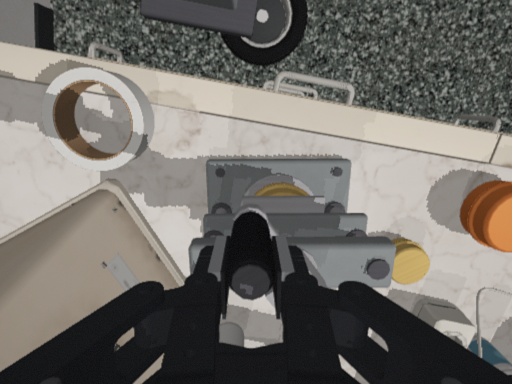

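arm_command(
  targets=[
    {"gripper": 1, "tx": 5.0, "ty": 7.1, "tz": 0, "ax": 0, "ay": 0, "az": 0},
    {"gripper": 1, "tx": 3.7, "ty": 7.9, "tz": 0, "ax": 0, "ay": 0, "az": 0},
    {"gripper": 1, "tx": 2.3, "ty": 8.4, "tz": 0, "ax": 0, "ay": 0, "az": 0},
    {"gripper": 1, "tx": 0, "ty": 0, "tz": 0, "ax": 0, "ay": 0, "az": 0},
    {"gripper": 1, "tx": 0, "ty": 0, "tz": 0, "ax": 0, "ay": 0, "az": 0},
  ],
)

```text
clock: 22.72
position: [0.4218, 0.2412, 0.3515]
ee_rot: [-0.269, 3.127, 0.001]
force: [7.1, 3.8, 2.3]
gripper_width: 0.0207
```

```bash
python3 chk.py w18
```

```text
[  0.4218   0.2412   0.3515 189.8381] 22.7167 [7.1 3.8 2.3] [ 0.66 -1.34  0.04] 0.020702136261237163
bridge 1572 0.13167
plate 418 0.08476
pad 385 0.06771
plate-pad 0.017051463053669308 bridge-plate 0.046914582208813324
```

arm_command(
  targets=[
    {"gripper": 0.7, "tx": 0, "ty": 0, "tz": 0, "ax": 0, "ay": 0, "az": 0},
    {"gripper": 0, "tx": 0, "ty": 0, "tz": 0, "ax": 0, "ay": 0, "az": 0},
    {"gripper": 0, "tx": 0, "ty": 0, "tz": 0, "ax": 0, "ay": 0, "az": 0},
    {"gripper": 0, "tx": 0, "ty": 0, "tz": 0, "ax": 0, "ay": 0, "az": 0},
    {"gripper": 0, "tx": 0, "ty": 0, "tz": 0, "ax": 0, "ay": 0, "az": 0},
    {"gripper": 0, "tx": 0, "ty": 0, "tz": -25, "ax": 0, "ay": 0, "az": 0},
    {"gripper": 0, "tx": 0, "ty": 0, "tz": -30, "ax": 0, "ay": 0, "az": 0},
    {"gripper": 0, "tx": 0, "ty": 0, "tz": 0, "ax": 0, "ay": 0, "az": 0},
  ],
)

```text
clock: 23.43
position: [0.421, 0.2404, 0.4125]
ee_rot: [-0.268, 3.123, 0.004]
force: [0.1, 0.4, 2.3]
gripper_width: 0.0851
```

arm_command(
  targets=[
    {"gripper": 0, "tx": 0, "ty": 0, "tz": 0, "ax": 0, "ay": 0, "az": 0},
    {"gripper": 0, "tx": 0, "ty": 0, "tz": 0, "ax": 0, "ay": 0, "az": 0},
    {"gripper": 0, "tx": 0, "ty": 0, "tz": 0, "ax": 0, "ay": 0, "az": 0},
  ],
)

```text
clock: 23.68
position: [0.4211, 0.2404, 0.4052]
ee_rot: [0.268, -3.128, 0.001]
force: [0.5, 0.3, -0.2]
gripper_width: 0.0855
```

```bash
python3 chk.py w19
python3 - <<'E'
from plan import *
im,d,K,T=load('w19'); W=pts(d,K,T).reshape(-1,3); W=W[np.isfinite(W).all(1)]
r=np.hypot(W[:,0]-.468,W[:,1]-.257)
h=W[(r<.025)&(W[:,2]>.165)&(W[:,2]<.178)]; print('hub top',len(h),np.percentile(h[:,2],[5,50,95]),h.mean(0))
for q in (0,1,2,3): 
    k=h[(h[:,0]>.468)==(q&1)]; k=k[(k[:,1]>.257)==(q>>1)]; print(q,np.median(k[:,2]))
cv2.imwrite('pics/w19z.png',cv2.resize(im,None,fx=1.5,fy=1.5))
E
```

```text
[  0.4211   0.2404   0.4052 189.8017] 23.6833 [ 0.5  0.3 -0.2] [-0.01 -0.06 -0.01] 0.08548473679814841
bridge 3335 0.13169
plate 274 0.08476
pad 232 0.06785
plate-pad 0.016910982311468925 bridge-plate 0.046933568280586854
hub top 1373 [0.16592731 0.16974609 0.17093789] [0.46736737 0.25593603 0.16933672]
0 0.16938904122726933
1 0.1699226312224224
2 0.16973319503717954
3 0.17006154215253402
```

View pics/w19z.png

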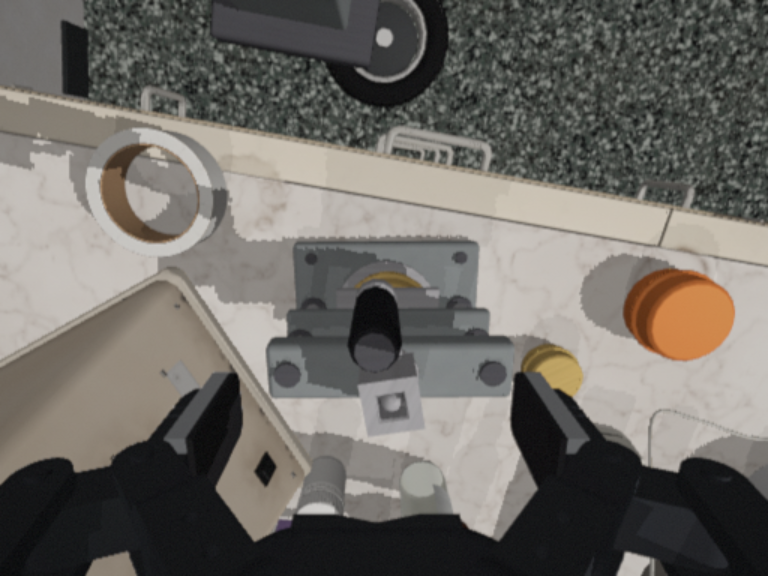

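Run:
```python
from plan import *
for t in ('w1','w12','w16','w19'):
    im,d,K,T=load(t); P=pts(d,K,T); hsv=cv2.cvtColor(im,cv2.COLOR_BGR2HSV)
    ok=np.isfinite(P).all(2)&(hsv[...,1]>100)&(hsv[...,0]>14)&(hsv[...,0]<32)&(np.hypot(P[...,0]-.4685,P[...,1]-.257)<.05)
    W=P[ok]; W=W[(W[:,2]>.038)&(W[:,2]<.066)]
    if len(W)<30: print(t,len(W)); continue
    f=W[(W[:,2]<.05)]; 
    A=np.c_[2*f[:,:2],np.ones(len(f))]; s=np.linalg.lstsq(A,(f[:,:2]**2).sum(1),rcond=None)[0]
    print(t,len(W),W.mean(0).round(4),'flange front pts',len(f),'min x',f[:,0].min() if len(f) else None, np.hypot(f[:,0]-.4685,f[:,1]-.257).max())
im,d,K,T=shot('side','s20')
a,_,K,T=load('s10'); u,v=map(int,proj((.4685,.257,.1),K,T))
cv2.imwrite('pics/s20c.png',np.hstack([cv2.resize(i[v-45:v+45,u-35:u+35],None,fx=5.5,fy=5.5,interpolation=cv2.INTER_CUBIC) for i in (a,im)]))
```

```text
w1 217 [0.4359 0.2531 0.0497] flange front pts 129 min x 0.43163539212477997 0.03738349606735066
w12 475 [0.4379 0.2546 0.0489] flange front pts 293 min x 0.4314657684845512 0.037564046229221056
w16 96 [0.4343 0.2518 0.0459] flange front pts 79 min x 0.43170907567585703 0.036794135419477424
w19 187 [0.4353 0.255  0.0455] flange front pts 150 min x 0.4316607316164548 0.03724043227982961
```

View pics/s20c.png

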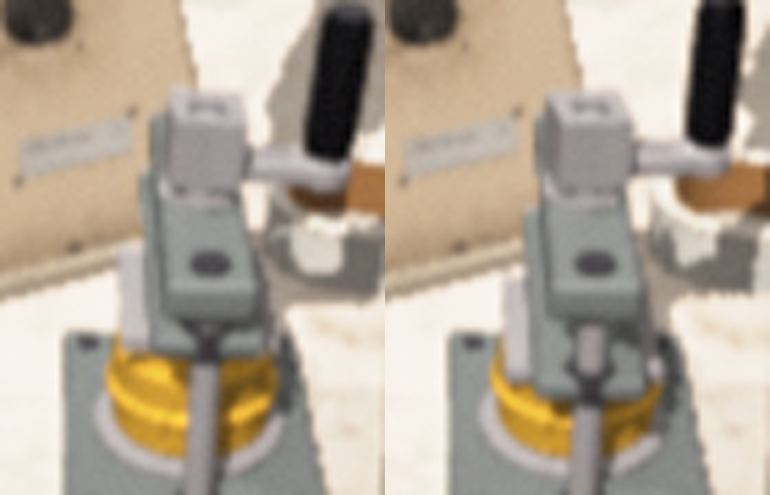

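arm_command(
  targets=[
    {"gripper": 0, "tx": 0, "ty": 0, "tz": -25, "ax": 0, "ay": 0, "az": 0},
    {"gripper": 0, "tx": 0, "ty": 0, "tz": -25, "ax": 0, "ay": 0, "az": 0},
    {"gripper": 0, "tx": 0, "ty": 0, "tz": 0, "ax": 0, "ay": 0, "az": 0},
    {"gripper": 0, "tx": 0, "ty": 0, "tz": 0, "ax": 0, "ay": 0, "az": 0},
    {"gripper": 0, "tx": 0, "ty": 0, "tz": 0, "ax": 0, "ay": 0, "az": 0},
  ],
)

```text
clock: 24.2
position: [0.4212, 0.2405, 0.4555]
ee_rot: [0.268, -3.129, 0.001]
force: [0.6, -0.6, 0.1]
gripper_width: 0.0858
```

```bash
python3 chk.py w21; python3 -c "
from workcell import order
print(order.job_done())"
```

```text
[  0.4212   0.2405   0.4555 189.8018] 24.2 [ 0.6 -0.6  0.1] [ 0.04 -0.01  0.03] 0.08578801051688945
bridge 2499 0.13172
plate 195 0.08476
pad 194 0.06778
plate-pad 0.016981698999737796 bridge-plate 0.04696477828893096
the job is handed in; nothing more can be done
None
```

The crank is on the square shaft, fully down, and I wound it about 710° clockwise, until the pad's springs were squeezed about half-way. I then let go, raised the gripper clear and handed the job in at about 24 s of the 72 s allowed.

My last checks, all from the cameras:
- **Springs:** the gap between plate and pad closed from 21.5 mm to 17.0 mm, a squeeze of about 4.5 mm. It did not change after release. The pad stopped going down when it met the flask.
- **Crank seating:** the hub's top stands 38 mm above the bridge, which is the full-down height, and the dome shows in the hub's hole.
- **Flask:** its flange edge is still at a radius of about 37 mm from the screw axis, so it has not moved.
- **Forces:** the highest reading I saw was about 10 N, though I only read it at the end of each move. It was near 0 at the end, with nothing touched.

**Disagreements and failures:**
- The wrist camera's heights read about 1.5 mm too high, so I used height differences only.
- Two views put the hub 1 mm apart along the gripper, and the fit still went in without resistance.
- My first two move calls were refused for missing fields and moved nothing.

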